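# Sort the ground pegs by length into the sloping rack

## Robot

A 6-joint arm with a two-finger parallel gripper is mounted at the origin on the work surface. World frame = base frame: x ahead of the robot, y to its left, z up, the work surface at z = 0. Lengths are in m, angles in rad, forces in N, time in s.
With the tool pointing down it reaches from about 0.35 to 0.975 m from the base axis. Payload 4.9 kg.
Tool frame: the origin (TCP) lies at the very end of the fingers, on their centre line; the grasp point (between the pads) lies ctrl.hold_point_z behind it (ctrl.hold_point_z is the distance from the TCP to the grasp point, in m); z points along the fingers, y is the line along which they close (so a half turn about z gives the same grasp; the last joint's range is limited). The gripper opens to 85 mm and grips with 20 to 120 N. Pads are 22 mm wide; open, the fingers measure 114 mm over their backs; the gripper's body (76 mm by 85 mm) begins 54 mm behind the grasp point. The pads swing forward as they close: fully open they stand 13 mm farther back than shut.
Start: joints at [1.102, 0.053, 1.613, -0, 1.476, -0.119], TCP at [0.214, 0.587, 0.231] pointing down, gripper open.
Joint ranges: [-3.01, 3.01], [-1.01, 2.22], [0.06, 2.58], [-1.02, 4.17], [0.09, 2.62], [-3.14, 3.14]. Speed limits (rad/s): [2.57, 2.57, 3.14, 3.14, 3.14, 3.14].

## Interface

Orientations are given as a rotation vector (axis times angle).
In Python, from station import ctrl gives the robot as it stands. The module is installed in compiled form; this text tells all that it offers.
- The arm moves only by the tool jog_arm, never from a script. Its argument "deltas" is a list of rows, each a list of 3 entries, a list of its own where there are three numbers: the closure, from -1 (fully open) to 1 (shut), then the shift along the world's x, y, z scaled (see below), then the turn, a rotation vector about the world's x, y, z scaled (see below). A call has 1 to 12 rows; each row is the pose to reach, as a shift and turn from the pose commanded when the call began, turning the shorter way round; what a row does not reach only later rows make up. The controller multiplies each number of a shift by 0.4 m and each number of a turn by 180 degrees. A row lasts 1/12 s, in which the tool goes at most 41.7 mm and 7.16 degrees, less where a joint would pass 70% of its speed; a pose out of reach is approached as far as the arm can. A call with a number of a shift or a turn outside -1 to 1 is refused whole. A call with a gripper value outside its range is refused whole. The fingers move at their own pace and stop on an object; "squeeze" is the grip in N (left out, the last holds). Time passes only in rows, so rows that repeat a pose let the fingers close. It gives the time, the measured TCP pose, the force, the opening and the grip force at its end, in the units of the state.
- ctrl.get_obs(): the state, without advancing time (a new reading comes with each control period).
- ctrl.get_image(name): name is "scene" or "top" or "wrist"; returns the picture (480x640x3 uint8, red, green, blue); there is no depth.
- ctrl.get_calibration(name): a dict with "K" (3x3 intrinsics, pixels), "extrinsics" (4x4, takes a point from world to camera coordinates). Camera axes: x right, y down, z forward; pixel columns grow to the right and rows downward; lengths in m; the calibration is good to about 2 mm. A picture is of the moment at which its call begins: read the wrist's pose just before it. get_calibration takes no time and is no camera call; for the wrist camera it gives the pose at the moment of the call.
- ctrl.finish_job(): hands the job in; it is judged then, once.
The state is a dict: "t": time; "q": joint angles; "dq": joint speeds; "effort": joint torques, N m; "tool_pos": TCP position; "tool_rot": TCP orientation; "contact_force": force on the tool from outside, world axes, zero at the start; "wrist_torque": the same for the moment, N m; "opening": finger opening in m; "grip_force": force on a finger pad.
Only numpy, scipy, OpenCV 4.12 (cv2) and the standard library are available. Lean on these libraries where they do the work, as an engineer would, in place of code of your own. Each camera call takes 0.05 s, during which the arm holds its last target. There are 200 camera calls.

## Task

Finish sorting the four green ground pegs into the two-row sloping rack, two to a row, each in the row whose yellow sample peg is of its own length: one long and one short peg lie in each other's row and must change over, and another of each still lies on the shelf. Every peg ends up flat on its tray, in line with the slope, head up and point down at the front lip, and let go. Leave the other things on the shelf where they stand.

Things in the scene. Friction and masses are not known exactly. Their poses are not given: they have to be found in the camera images.
- long1: loose green plastic T-headed ground peg, long, 115 mm long: shank 20 mm wide and thick, narrowing in the last 18 mm to a blunt point; T-head 40 mm wide, 20 mm thick, 10 mm long. Origin: centre of underside at mid length; x runs from point to head, z out of the top face. Starts lying flat on the shelf, head roughly away from the robot.
- long2: loose green plastic T-headed ground peg, long, 115 mm long: shank 20 mm wide and thick, narrowing in the last 18 mm to a blunt point; T-head 40 mm wide, 20 mm thick, 10 mm long. Origin: centre of underside at mid length; x runs from point to head, z out of the top face. Starts wrongly filed: in the row for short pegs, point against the lip.
- short1: loose green plastic T-headed ground peg, short, 85 mm long: shank 20 mm wide and thick, narrowing in the last 18 mm to a blunt point; T-head 40 mm wide, 20 mm thick, 10 mm long. Origin: centre of underside at mid length; x runs from point to head, z out of the top face. Starts lying flat on the shelf, head roughly away from the robot.
- short2: loose green plastic T-headed ground peg, short, 85 mm long: shank 20 mm wide and thick, narrowing in the last 18 mm to a blunt point; T-head 40 mm wide, 20 mm thick, 10 mm long. Origin: centre of underside at mid length; x runs from point to head, z out of the top face. Starts wrongly filed: in the row for long pegs, point against the lip.
- long1_tip (a point): the point end of peg long1, at mid thickness (10 mm above its underside plane), x = -57.5 mm in the peg's frame
- long2_tip (a point): the point end of peg long2, at mid thickness (10 mm above its underside plane), x = -57.5 mm in the peg's frame
- short1_tip (a point): the point end of peg short1, at mid thickness (10 mm above its underside plane), x = -42.5 mm in the peg's frame
- short2_tip (a point): the point end of peg short2, at mid thickness (10 mm above its underside plane), x = -42.5 mm in the peg's frame
- row_long: fixed plywood tray sloping up 32 deg, 150 mm wide: the row for long pegs, known by the 115 mm yellow sample peg fixed crosswise at its upper end (x 152 to 182 mm, 20 mm thick). Origin: on its surface at the front lip, mid width, 30 mm above table; x up the slope, y across, z out of the surface. Lip 12 mm high. Grey lines at y = -38, +38 mm: places for two pegs. May be the left or right tray.
- row_short: fixed plywood tray sloping up 32 deg, 150 mm wide: the row for short pegs, known by the 85 mm yellow sample peg fixed crosswise at its upper end (x 152 to 182 mm, 20 mm thick). Origin: on its surface at the front lip, mid width, 30 mm above table; x up the slope, y across, z out of the surface. Lip 12 mm high. Grey lines at y = -38, +38 mm: places for two pegs. May be the left or right tray.
- rack: fixed wooden frame of the two trays (centres 78 mm either side of its middle). Origin: on the table under the middle of the lips; x away from robot. A 12 mm steel rail runs along y at x = 50, z = 200 mm, y = -168 to 168 mm; its end arms run back to posts at x = 158 mm. It blocks a gripper from straight above: work square to the tray, tilted. Low outer cheeks at y = -162, 162 mm.
- pots: bystander: leaning tower of four upturned terracotta pots, 112 mm across, about 185 mm tall; origin centre of underside
- trowel: bystander: trowel lying flat, 290 mm long, handle to its -x; blade 66 mm wide; origin on the table near the blade's root
- pump: bystander: upright aluminium bike pump, 480 mm tall, foot 100 x 200 mm, T-handle (and the foot) 200 mm along its y, which points about along world x; origin centre of underside
- tin: bystander: small blue tin, 44 mm across, 35 mm tall; origin centre of underside
- connector: bystander: brass hose connector standing up, 36 mm across, 40 mm tall; origin centre of underside
- jar: bystander: amber jar, 60 mm across, 60 mm tall; origin centre of underside
Not all that is in view belongs to the job. What is shaped like the short2 but purple is not meant. What is shaped like the long2 but blue is not meant.

How it is judged:
By the outcome, as a careful person would: the job done as asked, in the order asked, and still so for the second after the job is handed in, with the robot touching nothing.
It also fails if it takes over 72 s, if anything falls off the work surface, if the arm or the gripper's body presses on something with over 40 N, if the wrist force passes 120 N, or if a joint passes its speed limit or range.

## Working session

There is one attempt and no reset: what is moved stays moved. The work goes in short steps, Python scripts to look and compute and a tool call to move; the robot and the scene stay as the last step left them, time stands still between calls to the robot, and variables do not carry over. Pictures are saved under pics/ and viewed, at most 10 in all, crops included, and the job is handed in when it is done.

Besides the shell and the picture viewer there is one more tool, called by a JSON object that holds its "op" and its "data". jog_arm: Moves the arm, as the interface text tells. Its arguments: {"type":"object","properties":{"deltas":{"type":"array","items":{"type":"array"}},"squeeze":{"type":"number"}},"required":["deltas"]}

```bash
mkdir -p pics; ls; python3 - <<'E'
from station import ctrl
import cv2,numpy as np
np.set_printoptions(precision=4,suppress=True)
for n in("scene","top"):
    im=ctrl.get_image(n); cv2.imwrite(f"pics/{n}0.png",im[:,:,::-1])
    c=ctrl.get_calibration(n); print(n,c["K"],c["extrinsics"])
o=ctrl.get_obs(); print(o["t"],o["tool_pos"],o["tool_rot"],o["opening"],ctrl.hold_point_z)
E
```

```text
pics
scene [[529.2087   0.     317.9914]
 [  0.     529.2087 233.9138]
 [  0.       0.       1.    ]] [[ 0.349   0.9371  0.0002 -0.179 ]
 [ 0.7012 -0.261  -0.6635 -0.3233]
 [-0.6217  0.2317 -0.7482  1.4576]
 [ 0.      0.      0.      1.    ]]
top [[528.7108   0.     316.363 ]
 [  0.     528.7108 248.3252]
 [  0.       0.       1.    ]] [[ 0.0237 -0.9997 -0.0106 -0.0207]
 [-0.9927 -0.0222 -0.1189  0.5372]
 [ 0.1186  0.0134 -0.9928  1.0915]
 [ 0.      0.      0.      1.    ]]
0.1 [0.2139 0.5866 0.2302] [-0.5466 -3.0931  0.0029] 0.08553363950043101 0.0187
```

View pics/top0.png

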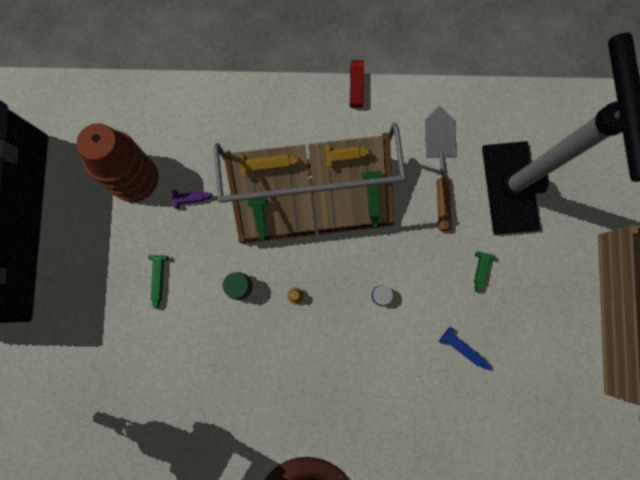

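View pics/scene0.png

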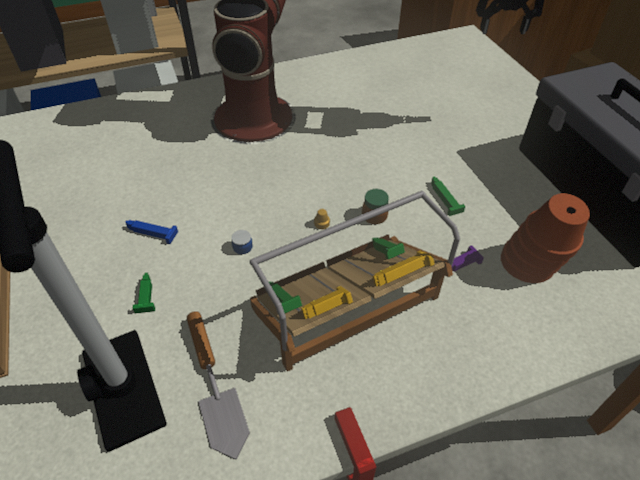

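Top view: the long yellow sample (270,163) is in the left tray and the short one (347,154) in the right. Candidates for green pegs:
- short2: (258,218), in the left tray.
- long2: (374,198), in the right tray.
- long1: (158,280), on the shelf.
- short1: (484,270), on the shelf.

The purple (190,198) and blue (465,348) pegs are decoys. One close crop follows to check this choice.

```bash
cat > h.py <<'E'
import cv2,numpy as np
from station import ctrl
np.set_printoptions(precision=4,suppress=True)
def ray(cal,u,v):
    K,E=cal["K"],cal["extrinsics"]; R,t=E[:3,:3],E[:3,3]
    d=R.T@np.linalg.solve(K,[u,v,1.]); return -R.T@t,d/np.linalg.norm(d)
def onplane(cal,uv,p0,n):
    c,d=ray(cal,*uv); return c+d*(np.dot(np.subtract(p0,c),n)/np.dot(d,n))
def onz(cal,uv,z): return onplane(cal,uv,[0,0,z],[0,0,1.])
def tri(c1,uv1,c2,uv2):
    a,d=ray(c1,*uv1); b,e=ray(c2,*uv2)
    s=np.linalg.lstsq(np.c_[d,-e],b-a,rcond=None)[0]
    p,q=a+d*s[0],b+e*s[1]; return (p+q)/2,np.linalg.norm(p-q)
def blobs(im,lo,hi,amin=60):
    m=cv2.inRange(cv2.cvtColor(im,cv2.COLOR_RGB2HSV),lo,hi)
    cs=cv2.findContours(m,cv2.RETR_EXTERNAL,cv2.CHAIN_APPROX_NONE)[0]
    return [c[:,0,:] for c in cs if cv2.contourArea(c)>amin]
GREEN=((50,120,30),(75,255,255)); YEL=((20,150,90),(32,255,255))
E
python3 - <<'E'
from h import *
t=cv2.imread("pics/top0.png"); s=cv2.imread("pics/scene0.png")
a=cv2.resize(t[115:250,200:420],(800,491),interpolation=cv2.INTER_CUBIC)[:,:]
cv2.imwrite("pics/ct.png",a)
cv2.imwrite("pics/cs.png",cv2.resize(s[180:380,235:475],(720,600),interpolation=cv2.INTER_CUBIC))
for n,im in(("top",t),("scene",s)):
    im=np.ascontiguousarray(im[:,:,::-1]); cal=ctrl.get_calibration(n)
    for nm,col in(("green",GREEN),("yel",YEL)):
        for c in blobs(im,*col):
            r=cv2.minAreaRect(c); print(n,nm,np.array(r[0]),np.array(r[1]),r[2],len(c),onz(cal,r[0],.01))
E
```

```text
top green [157.5 281.5] [51. 17.] 90.0 125 [0.4604 0.3329 0.01  ]
top green [484.3752 271.7452] [18.1789 38.9712] 2.2025978565216064 96 [ 0.4976 -0.3701  0.01  ]
top green [256.5 219. ] [40. 17.] 90.0 101 [0.6017 0.1242 0.01  ]
top green [373.5815 205.5483] [41.101   9.8285] 86.98721313476562 93 [ 0.6371 -0.1308  0.01  ]
top green [371.5148 174.6485] [ 5.5722 19.0052] 84.2894058227539 43 [ 0.7062 -0.1255  0.01  ]
top yel [293.5 294.5] [9. 9.] 90.0 31 [0.4393 0.0386 0.01  ]
top yel [271.1365 161.1604] [11.5673 51.8775] 83.2901611328125 117 [0.7321 0.0966 0.01  ]
top yel [346.5 155. ] [20. 43.] 90.0 114 [ 0.7495 -0.0698  0.01  ]
scene green [287.1 295.2] [29.9633 18.783 ] 63.43495178222656 77 [ 0.6066 -0.1003  0.01  ]
scene green [141.4219 292.7607] [38.192  21.0777] 82.23483276367188 101 [ 0.4998 -0.3703  0.01  ]
scene green [391.8086 245.3264] [21.626  19.0657] 60.64224624633789 79 [0.5616 0.1509 0.01  ]
scene green [445.0001 195.5   ] [41.7193 12.0208] 45.0 85 [0.4668 0.334  0.01  ]
scene yel [325.7609 301.2269] [19.7168 51.1865] 70.25315856933594 133 [ 0.6468 -0.0336  0.01  ]
scene yel [402.8449 268.1461] [15.2946 62.7675] 67.9637680053711 146 [0.6256 0.1453 0.01  ]
```

View pics/ct.png

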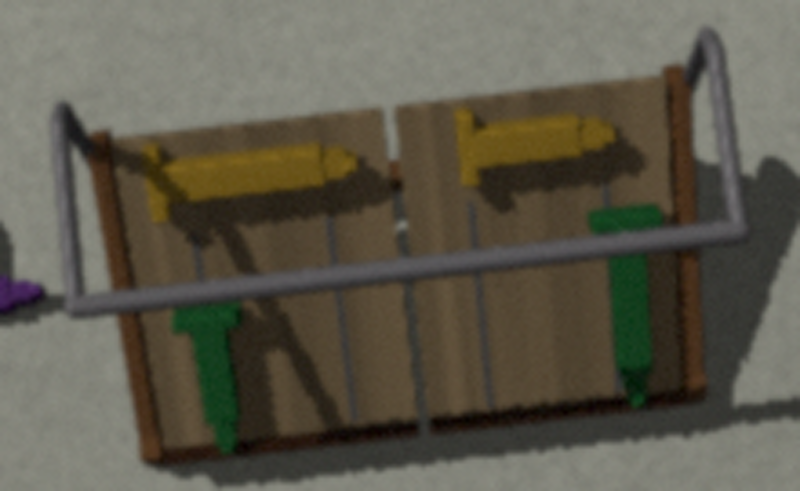

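View pics/cs.png

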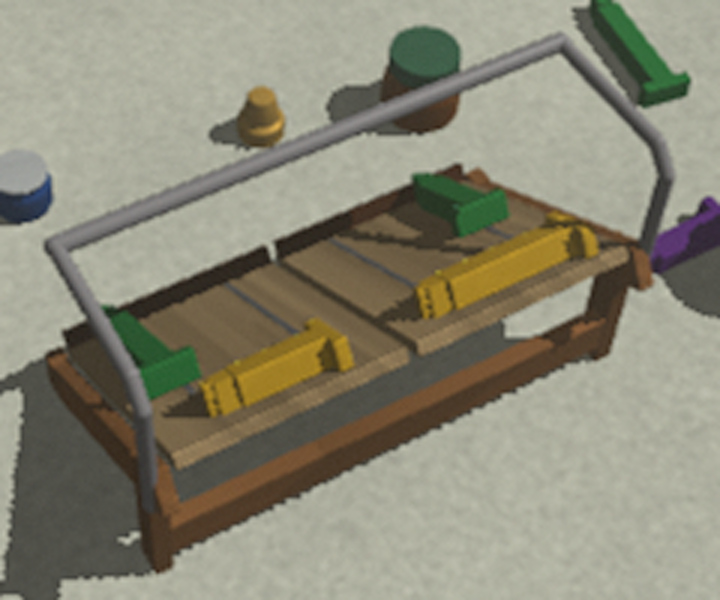

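Both crops agree: short2 (full-frame 258,218) lies in the left (+y, long) tray and long2 (374,198) in the right (short) tray. The inner place of each tray is free. Next I work out the rack pose from the rail ends and the gap at the lip.

```bash
python3 - <<'E'
from h import *
T=ctrl.get_calibration("top");S=ctrl.get_calibration("scene")
f=lambda u,v:(200+u/3.636,115+v/3.637); g=lambda u,v:(235+u/3,180+v/3)
L,R=f(75,305),f(738,232); Ls,Rs=g(562,42),g(57,243)
for a,b in((L,Ls),(R,Rs)): print("rail",onz(T,a,.2),onz(S,b,.2),tri(T,a,S,b))
rl=(onz(T,L,.2)+onz(S,Ls,.2))/2; rr=(onz(T,R,.2)+onz(S,Rs,.2))/2
d=rl-rr; yaw=np.arctan2(-d[0],d[1]); print("len",np.linalg.norm(d),"yaw",np.degrees(yaw))
ex=np.array([np.cos(yaw),np.sin(yaw),0]);ey=np.array([-ex[1],ex[0],0]);ez=np.array([0,0,1.])
o=(rl+rr)/2-.05*ex; o[2]=0; print("rack o",o)
a=np.radians(32); sx=np.cos(a)*ex+np.sin(a)*ez; n=-np.sin(a)*ex+np.cos(a)*ez; o2=o+.03*ez
def tray(cal,uv,h):
    p=onplane(cal,uv,o2+h*n,n)-o2; return np.array([p@sx,p@ey,p@n])*1000
for nm,uv,h in(("gap lip",f(424,430),.012),("lip L",f(160,455),.012),("lip R",f(690,397),.012),
 ("short2 tip",f(227,448),.01),("short2 headL",f(175,327),.02),("short2 headR",f(240,327),.02),
 ("long2 tip",f(639,402),.01),("long2 headTL",f(592,213),.02),("headTR",f(662,208),.02),
 ("long2 shank L",f(622,365),.02),("shankR",f(651,365),.02),
 ("yel long tip",f(358,160),.02),("yel long headtop",f(152,148),.02),("yl headbot",f(160,218),.02),
 ("ys tip",f(615,133),.02),("ys head",f(465,112),.02),("line long -38 bot",f(354,420),0),("line long -38 top",f(330,215),0),("line short+38 bot",f(490,408),0),("line short +38 top",f(473,205),0)):
    print(nm,tray(T,uv,h))
for nm,uv,h in(("S short2 headfar R",g(505,205),.02),("S short2 head L",g(455,208),.02),("S long2 headL",g(147,370),.02),("headR",g(193,348),.02),("gap",g(270,262),.012),("lineshort",g(230,285),0)):
    print(nm,tray(S,uv,h))
for n,cal in(("top",T),("scene",S)):
    im=cv2.imread(f"pics/{n}0.png")[:,:,::-1].copy()
    for c in blobs(im,*GREEN):
        p=onz(cal,cv2.minAreaRect(c)[0],.01)
        if p[0]>.53: continue
        P=np.array([onz(cal,q,.015)[:2] for q in c])
        r=cv2.minAreaRect((P*1e3).astype(np.float32))
        vx,vy,_,_=cv2.fitLine((P*1e3).astype(np.float32),cv2.DIST_L2,0,.01,.01).ravel()
        if vx<0:vx,vy=-vx,-vy
        u=P@[vx,vy];w=P@[-vy,vx]
        k=(u-u.min()>.02)&(u-u.min()<.06)
        print(n,"shelf",P.mean(0),r,"ang",np.degrees(np.arctan2(vy,vx)),"u",u.min(),u.max(),"w shank",w[k].min(),w[k].max())
E
```

```text
rail [0.6046 0.1666 0.2   ] [0.6087 0.168  0.2   ] (array([0.6058, 0.1685, 0.1969]), np.float64(0.0027451861622998534))
rail [ 0.6492 -0.1661  0.2   ] [ 0.6525 -0.1636  0.2   ] (array([ 0.6502, -0.1648,  0.1977]), np.float64(0.0032602527434081666))
len 0.33506280634703295 yaw 7.5778575647538675
rack o [ 0.5792 -0.0053  0.    ]
gap lip [-4.7244 -1.4853 12.    ]
lip L [ -2.2632 153.0132  12.    ]
lip R [  -2.2722 -157.7414   12.    ]
short2 tip [ -3.3399 113.9928  10.    ]
short2 headL [ 77.9527 131.3824  20.    ]
short2 headR [73.7564 95.2784 20.    ]
long2 tip [  -2.7697 -128.0976   10.    ]
long2 headTL [ 117.6846 -106.4853   20.    ]
headTR [ 116.1715 -145.3488   20.    ]
long2 shank L [  25.6565 -118.2094   20.    ]
shankR [  23.7053 -134.8394   20.    ]
yel long tip [161.7846  18.6434  20.    ]
yel long headtop [180.6479 128.1021  20.    ]
yl headbot [141.5534 129.8904  20.    ]
ys tip [ 161.2088 -121.6899   20.    ]
ys head [181.6574 -41.5502  20.    ]
line long -38 bot [ 1.2978 38.7175  0.    ]
line long -38 top [126.7225  38.004    0.    ]
line short+38 bot [ -0.5324 -41.536  
[... 535 characters left out ...]
op shelf [ 0.5027 -0.3636] ((496.9072570800781, -368.5828552246094), (38.791717529296875, 83.5700454711914), 87.12980651855469) ang -12.859813 u 0.523232934935835 0.6054935572678649 w shank -0.2531720776049823 -0.23234633238561933
scene shelf [ 0.5131 -0.3652] ((504.2557678222656, -369.13262939453125), (39.133609771728516, 96.4659652709961), 87.32536315917969) ang -10.095714 u 0.5118937261564139 0.6071577074802051 w shank -0.28025133014433284 -0.25728056698319557
scene shelf [0.4716 0.3368] ((463.84405517578125, 330.10943603515625), (113.2518539428711, 34.09441375732422), 7.506772518157959) ang 0.59678084 u 0.40924716803914196 0.5219050558307109 w shank 0.32460504016905334 0.3389887717959534
```

Measured rack: rail length 335 mm against 336 mm nominal, and the lines sit at rack y +38.4 and −41.9 against ±40. So I set the origin y to about −7 mm, with yaw 7.6°. short2 is at rack y ≈ 115 and long2 at rack y ≈ −125 after that correction, and both lie straight.

Plan:
1. short2 to the inner place of the short row.
2. long2 to the inner place of the long row.
3. The two shelf pegs into the freed outer places.

```bash
cat >> h.py <<'E'
from scipy.spatial.transform import Rotation as Ro
yaw=np.radians(7.58); ex=np.array([np.cos(yaw),np.sin(yaw),0]);ey=np.array([-ex[1],ex[0],0]);ez=np.array([0,0,1.])
o2=np.array([.5793,-.0070,.03]); a=np.radians(32); sx=np.cos(a)*ex+np.sin(a)*ez; n=-np.sin(a)*ex+np.cos(a)*ez
def mk(y,z): return Ro.from_matrix(np.c_[np.cross(y,z),y,z])
RT=mk(ey,-n)                      # square to the tray
def P(s,y,h): return o2+(s*sx+y*ey+h*n)/1000   # mm in rack-tray frame
def down(deg): d=np.radians(deg); return mk(np.array([-np.sin(d),np.cos(d),0]),-ez)
def tell(*goals):
    o=ctrl.get_obs(); p=np.array(o["tool_pos"]); R=Ro.from_rotvec(o["tool_rot"])
    l=p-o2; print("t",o["t"],"p",p,"tray s,y,h",1000*np.array([l@sx,l@ey,l@n]),"open",o["opening"],"F",o["contact_force"],"grip",o["grip_force"])
    print("err rot vs RT deg",np.degrees((RT*R.inv()).as_rotvec()))
    for nm,q,T in goals:
        d=(T*R.inv()).as_rotvec(); print(nm,"shift",(q-p)/.4,"turn",d/np.pi,"mm",np.linalg.norm(q-p)*1e3,"deg",np.degrees(np.linalg.norm(d)))
E
python3 - <<'E'
from h import *
tell(("via",P(40,115,170),RT),("above",P(45,115,90),RT),("grasp",P(45,115,3),RT))
print(sx,ey,n)
E
```

```text
t 0.1 p [0.2139 0.5866 0.2302] tray s,y,h [-134.6632  636.6313  320.1811] open 0.08553363950043101 F [-0.3142  0.0739  0.0992] grip 0.0
err rot vs RT deg [ -3.4013 -32.1394  26.9244]
via shift [ 0.7363 -1.2176 -0.087 ] turn [-0.0189 -0.1786  0.1496] mm 570.2287556086029 deg 42.06465996241942
above shift [ 0.8519 -1.2022 -0.25  ] turn [-0.0189 -0.1786  0.1496] mm 597.7971526772114 deg 42.06465996241942
grasp shift [ 0.9661 -1.187  -0.4344] turn [-0.0189 -0.1786  0.1496] mm 636.3819139949092 deg 42.06465996241942
[0.8406 0.1119 0.5299] [-0.1319  0.9913  0.    ] [-0.5253 -0.0699  0.848 ]
```

{"op": "jog_arm", "data": {"deltas": [[0.15, [0.65, -1.0, -0.08], [-0.019, -0.179, 0.15]], [0.15, [0.65, -1.0, -0.08], [-0.019, -0.179, 0.15]], [0.15, [0.65, -1.0, -0.08], [-0.019, -0.179, 0.15]], [0.15, [0.65, -1.0, -0.08], [-0.019, -0.179, 0.15]], [0.15, [0.65, -1.0, -0.08], [-0.019, -0.179, 0.15]], [0.15, [0.65, -1.0, -0.08], [-0.019, -0.179, 0.15]], [0.15, [0.65, -1.0, -0.08], [-0.019, -0.179, 0.15]], [0.15, [0.65, -1.0, -0.08], [-0.019, -0.179, 0.15]], [0.15, [0.65, -1.0, -0.08], [-0.019, -0.179, 0.15]], [0.15, [0.65, -1.0, -0.08], [-0.019, -0.179, 0.15]], [0.15, [0.65, -1.0, -0.08], [-0.019, -0.179, 0.15]], [0.15, [0.65, -1.0, -0.08], [-0.019, -0.179, 0.15]]], "squeeze": 40}}

```text
t: 1.1
tool_pos: [0.4753, 0.1833, 0.1988]
tool_rot: [-0.168, 2.576, 0.049]
contact_force: [-0.8, 0.2, -0.6]
opening: 0.0361
grip_force: 0.0
```

```bash
python3 - <<'E'
from h import *
tell(("above",P(45,115,75),RT),("grasp",P(45,115,3),RT))
E
```

```text
t 1.1 p [0.4753 0.1833 0.1988] tray s,y,h [ 23.3208 202.397  184.483 ] open 0.036104593498674314 F [-0.8317  0.2292 -0.6434] grip 0.0
err rot vs RT deg [-0.0205  0.1077  0.1016]
above shift [ 0.2182 -0.1914 -0.2034] turn [-0.0001  0.0006  0.0006] mm 141.75597542035035 deg 0.14950124508769963
grasp shift [ 0.3127 -0.1788 -0.356 ] turn [-0.0001  0.0006  0.0006] mm 202.59396682307587 deg 0.14950124508769963
```

{"op": "jog_arm", "data": {"deltas": [[0.15, [0.218, -0.191, -0.203], [0, 0, 0]], [0.15, [0.218, -0.191, -0.203], [0, 0, 0]], [0.15, [0.218, -0.191, -0.203], [0, 0, 0]], [0.15, [0.218, -0.191, -0.203], [0, 0, 0]], [0.15, [0.218, -0.191, -0.203], [0, 0, 0]]]}}

```text
t: 1.52
tool_pos: [0.5605, 0.1081, 0.1136]
tool_rot: [-0.168, 2.584, 0.05]
contact_force: [-0.4, 0.8, 0.4]
opening: 0.0365
grip_force: 0.0
```

```bash
python3 - <<'E'
from h import *
tell(("grasp",P(45,115,3),RT))
w=ctrl.get_calibration("wrist"); im=ctrl.get_image("wrist"); cv2.imwrite("pics/w1.png",im[:,:,::-1])
for c in blobs(im,*GREEN,amin=300):
    Q=np.array([onplane(w,q,o2+.02*n,n)-o2 for q in c]); s,y=Q@sx*1e3,Q@ey*1e3
    print(s.min(),s.max(),y.min(),y.max())
    for lo in range(int(s.min())//10*10,int(s.max()),10):
        k=(s>=lo)&(s<lo+10)
        if k.sum()>3: print(lo,y[k].min(),y[k].max())
E
```

```text
t 1.5167 p [0.5605 0.1081 0.1136] tray s,y,h [ 41.412  116.5796  72.7464] open 0.03650239251726513 F [-0.4127  0.8491  0.4394] grip 0.0
err rot vs RT deg [-0.0436 -0.3313  0.1033]
grasp shift [ 0.0997  0.0093 -0.1431] turn [-0.0002 -0.0018  0.0006] mm 69.85645520126596 deg 0.34974861775228017
-0.44927411980438015 85.699696860781 97.96675758800768 136.18792923969445
0 110.77874111206211 121.82033811963178
10 107.43509014151093 125.59415721672576
20 107.24043513793384 126.22747189709541
30 107.0620892669661 126.32370925672093
40 107.00529312988894 125.87632860020013
50 107.24496421798379 126.53774213283955
60 98.99256590071583 134.70603908758292
70 98.11188515661642 136.09224813800037
80 97.96675758800768 136.18792923969445
```

View pics/w1.png

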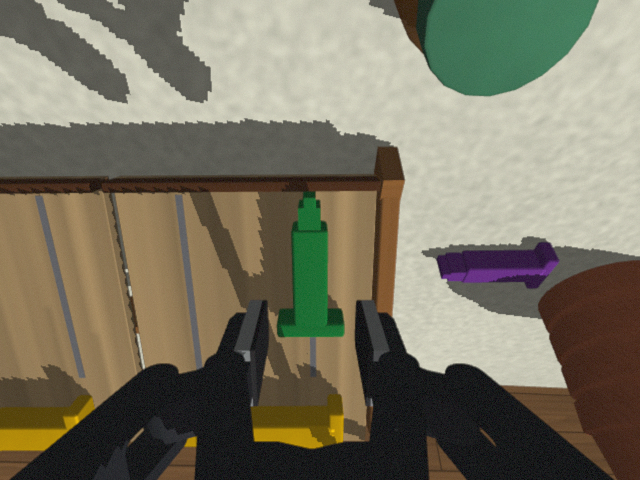

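Wrist view: short2 in the middle (310,270), reading s = 0 to 85 mm and y = 116.7 in the rack frame, which matches the 85 mm length exactly, so the frame is good. The fingers straddle its shank and clear the cheek at (390,230).

{"op": "jog_arm", "data": {"deltas": [[0.15, [0.05, 0.011, -0.07], [0, 0, 0]], [0.15, [0.08, 0.011, -0.11], [0, 0, 0]], [0.15, [0.08, 0.011, -0.11], [0, 0, 0]], [0.15, [0.08, 0.011, -0.11], [0, 0, 0]]]}}

```text
t: 1.9
tool_pos: [0.5925, 0.1161, 0.0738]
tool_rot: [-0.175, 2.578, 0.052]
contact_force: [0.8, -0.5, -0.3]
opening: 0.0362
grip_force: 0.0
```

```bash
python3 - <<'E'
from h import *
tell(("grasp",P(45,116.7,3),RT))
E
```

```text
t 1.9 p [0.5925 0.1161 0.0738] tray s,y,h [ 48.1349 120.272   21.6168] open 0.03617246990021949 F [ 0.789  -0.5219 -0.2938] grip 0.0
err rot vs RT deg [-0.0766 -0.0082 -0.2088]
grasp shift [ 0.019  -0.0065 -0.0436] turn [-0.0004 -0.     -0.0012] mm 19.21384889208403 deg 0.22251021912497684
```

{"op": "jog_arm", "data": {"deltas": [[0.15, [0.019, -0.006, -0.043], [0, 0, 0]], [0.15, [0.019, -0.006, -0.043], [0, 0, 0]], [0.15, [0.019, -0.006, -0.043], [0, 0, 0]], [0.8, [0.019, -0.006, -0.043], [0, 0, 0]], [0.8, [0.019, -0.006, -0.043], [0, 0, 0]], [0.8, [0.019, -0.006, -0.043], [0, 0, 0]], [0.8, [0.019, -0.006, -0.043], [0, 0, 0]], [0.8, [0.019, -0.006, -0.043], [0, 0, 0]]]}}

```text
t: 2.57
tool_pos: [0.6012, 0.1131, 0.0588]
tool_rot: [-0.174, 2.575, 0.052]
contact_force: [-7.1, -0.0, 7.0]
opening: 0.0192
grip_force: 40.0
```

```bash
python3 - <<'E'
from h import *
tell(("lift",P(43,116.7,45),RT),("over",P(43,-40,45),RT),("place",P(45,-40,3),RT))
E
```

```text
t 2.5667 p [0.6012 0.1131 0.0588] tray s,y,h [ 47.122  116.2077   4.5441] open 0.019211796158379445 F [-7.1107 -0.0069  7.0479] grip 40.019978284835815
err rot vs RT deg [-0.0969  0.1725 -0.1545]
lift shift [-0.062  -0.007   0.0803] turn [-0.0005  0.001  -0.0009] mm 40.668289704201186 deg 0.25105506461720395
over shift [-0.0103 -0.3953  0.0803] turn [-0.0005  0.001  -0.0009] mm 161.41410008272257 deg 0.25105506461720395
place shift [ 0.0491 -0.3874 -0.0061] turn [-0.0005  0.001  -0.0009] mm 156.2297390610341 deg 0.25105506461720395
```

{"op": "jog_arm", "data": {"deltas": [[0.8, [-0.06, -0.007, 0.1], [0, 0, 0]], [0.8, [-0.06, -0.007, 0.1], [0, 0, 0]], [0.8, [-0.008, -0.393, 0.1], [0, 0, 0]], [0.8, [-0.008, -0.393, 0.1], [0, 0, 0]], [0.8, [-0.008, -0.393, 0.1], [0, 0, 0]], [0.8, [-0.008, -0.393, 0.1], [0, 0, 0]], [0.8, [-0.008, -0.393, 0.1], [0, 0, 0]], [0.8, [0.03, -0.388, 0.04], [0, 0, 0]], [0.8, [0.03, -0.388, 0.04], [0, 0, 0]], [0.8, [0.03, -0.388, 0.04], [0, 0, 0]], [0.8, [0.03, -0.388, 0.04], [0, 0, 0]]]}}

```text
t: 3.48
tool_pos: [0.6128, -0.0419, 0.0736]
tool_rot: [-0.174, 2.576, 0.051]
contact_force: [0.5, 0.0, 0.9]
opening: 0.0191
grip_force: 40.2
```

```bash
python3 - <<'E'
from h import *
tell(("place",P(47.5,-40,5),RT))
E
```

```text
t 3.4833 p [ 0.6128 -0.0419  0.0736] tray s,y,h [ 47.3575 -38.9753  21.7702] open 0.019054318549227175 F [0.4812 0.0423 0.9192] grip 40.16654312610626
err rot vs RT deg [-0.0657  0.1112 -0.1821]
place shift [ 0.0227  0.0004 -0.0354] turn [-0.0004  0.0006 -0.001 ] mm 16.802043895811867 deg 0.2232178077063119
```

{"op": "jog_arm", "data": {"deltas": [[0.8, [0.015, 0, -0.022], [0, 0, 0]], [0.8, [0.023, 0, -0.035], [0, 0, 0]], [0.8, [0.023, 0, -0.035], [0, 0, 0]], [0.8, [0.023, 0, -0.035], [0, 0, 0]], [0.15, [0.023, 0, -0.035], [0, 0, 0]], [0.15, [0.023, 0, -0.035], [0, 0, 0]], [0.15, [0.023, 0, -0.035], [0, 0, 0]], [0.15, [-0.03, -0.007, 0.05], [0, 0, 0]], [0.15, [-0.08, -0.014, 0.12], [0, 0, 0]], [0.15, [-0.08, -0.014, 0.12], [0, 0, 0]], [0.15, [-0.08, -0.014, 0.12], [0, 0, 0]]]}}

```text
t: 4.4
tool_pos: [0.5817, -0.0486, 0.1236]
tool_rot: [-0.173, 2.572, 0.049]
contact_force: [-0.7, 0.0, 0.5]
opening: 0.0367
grip_force: 0.0
```

```bash
cat >> h.py <<'E'
def look(name,z=None,fr=None):
    """outlines of green blobs at peg-top height: tray (s,y) or, with z, world frame fr=(point,deg)"""
    w=ctrl.get_calibration("wrist"); im=ctrl.get_image("wrist"); cv2.imwrite(f"pics/{name}.png",im[:,:,::-1])
    for c in blobs(im,*GREEN,amin=300):
        if z is None:
            Q=np.array([onplane(w,q,o2+.02*n,n)-o2 for q in c]); s,y=Q@sx*1e3,Q@ey*1e3
        else:
            Q=np.array([onz(w,q,z) for q in c]); s,y=Q[:,0]*1e3,Q[:,1]*1e3
        edge=bool((c.min()<2)|(c[:,0].max()>637)|(c[:,1].max()>477))
        print("blob s",s.min(),s.max(),"y",y.min(),y.max(),"cut" if edge else "")
        L=s.max()-s.min(); f=[]
        for lo in np.arange(s.min()+22,s.max()-14,5):
            k=(s>=lo)&(s<lo+5)
            if k.sum()>3: f.append((lo+2.5,(y[k].min()+y[k].max())/2,np.ptp(y[k])))
        if len(f)>2:
            f=np.array(f); m=np.polyfit(f[:,0],f[:,1],1); print(" axis y=%.2f+%.4f*s"%(m[1],m[0]),"deg",np.degrees(np.arctan(m[0])),"widths",f[:,2].round(1),"y mid",np.polyval(m,f[:,0].mean()))
E
python3 - <<'E'
from h import *
tell(("above long2",P(55,-122,80),RT)); look("w2")
E
```

```text
t 4.4 p [ 0.5817 -0.0486  0.1236] tray s,y,h [ 46.9676 -41.5604  81.0619] open 0.0367052246924621 F [-0.6831  0.0338  0.4974] grip 0.0
err rot vs RT deg [ 0.0216  0.3469 -0.101 ]
above long2 shift [ 0.0448 -0.1969  0.0084] turn [ 0.0001  0.0019 -0.0006] mm 80.84665107761776 deg 0.3619413089760777
blob s 2.6070613768764983 89.88554164785076 y -59.455762051057455 -20.71725250858884 
 axis y=-39.59+-0.0085*s deg -0.4892687158491371 widths [18.4 19.  18.7 18.8 18.9 18.5 18.6 18.8 18.9 35.1 36.6] y mid -40.03634509463152
blob s 0.6066900771569743 116.43280919137321 y -141.07994652028242 -97.54374955178523 
 axis y=-120.30+0.0261*s deg 1.4958794482995175 widths [24.2 24.4 24.4 24.4 24.4 24.4 24.5 24.3 24.2 24.3 24.4 24.3 24.4 24.2
 33.9 38.6] y mid -118.6674695430227
```

{"op": "jog_arm", "data": {"deltas": [[0.15, [0.045, -0.197, 0.008], [0, 0, 0]], [0.15, [0.045, -0.197, 0.008], [0, 0, 0]], [0.15, [0.045, -0.197, 0.008], [0, 0, 0]], [0.15, [0.045, -0.197, 0.008], [0, 0, 0]]]}}

```text
t: 4.78
tool_pos: [0.5987, -0.1283, 0.1224]
tool_rot: [-0.169, 2.579, 0.052]
contact_force: [-0.2, -0.3, 0.2]
opening: 0.0364
grip_force: 0.0
```

```bash
python3 - <<'E'
from h import *
tell(); look("w3")
tell(("hi",P(55,-122,25),RT),("grasp",P(55,-122,5),RT))
E
```

```text
t 4.7833 p [ 0.5987 -0.1283  0.1224] tray s,y,h [  51.6735 -122.7768   76.6095] open 0.03643573697395535 F [-0.1521 -0.2706  0.2152] grip 0.0
err rot vs RT deg [-0.1541 -0.0747  0.0144]
blob s 3.129788409551217 89.4942838895646 y -64.81026006208798 -21.696215594322606 
 axis y=-42.27+-0.0291*s deg -1.6642040763455748 widths [24.2 24.4 24.1 24.2 24.2 24.1 24.2 23.9 24.2 36.2 41.4] y mid -43.803514913574816
blob s 0.8650936314516289 116.76979434263804 y -141.46965058238658 -102.85438072152945 
 axis y=-122.86+0.0058*s deg 0.33420474095861136 widths [18.9 19.  18.7 18.3 18.9 18.6 18.7 18.8 18.4 18.5 18.7 18.8 18.9 19.
 34.2 35.7] y mid -122.49748415616422
t 4.8333 p [ 0.5982 -0.127   0.1219] tray s,y,h [  51.2019 -121.3973   76.4225] open 0.036244223993887194 F [-0.8317  0.7661 -0.9744] grip 0.0
err rot vs RT deg [-0.1807 -0.1128 -0.0751]
hi shift [ 0.0757  0.0086 -0.104 ] turn [-0.001  -0.0006 -0.0004] mm 51.56611086213048 deg 0.22587210779393685
grasp shift [ 0.102   0.0121 -0.1464] turn [-0.001  -0.0006 -0.0004] mm 71.52597016572663 deg 0.22587210779393685
```

View pics/w3.png

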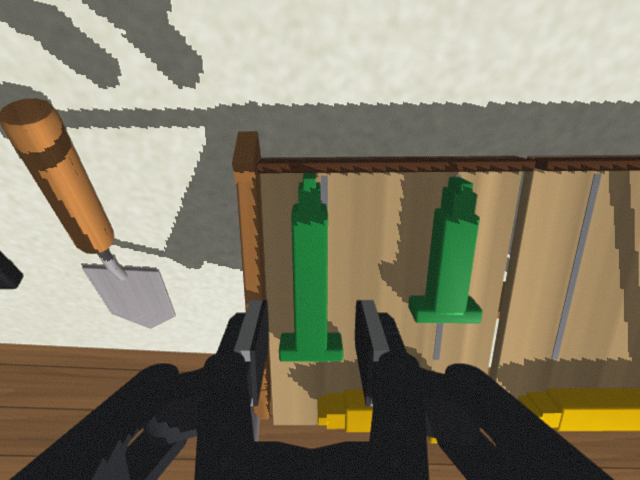

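Wrist view: long2 is straight at s 0–115, y −122.5 (pixel 311,270). short2 sits right at (455,250) with its point about 2 mm off the lip, which I will nudge later.

{"op": "jog_arm", "data": {"deltas": [[0.22, [0.05, 0.008, -0.07], [0, 0, 0]], [0.22, [0.075, 0.01, -0.103], [0, 0, 0]], [0.22, [0.101, 0.012, -0.145], [0, 0, 0]], [0.22, [0.101, 0.012, -0.145], [0, 0, 0]], [0.22, [0.101, 0.012, -0.145], [0, 0, 0]], [0.22, [0.101, 0.012, -0.145], [0, 0, 0]]]}}

```text
t: 5.33
tool_pos: [0.6389, -0.1211, 0.0659]
tool_rot: [-0.175, 2.577, 0.052]
contact_force: [0.4, -0.8, 0.2]
opening: 0.0335
grip_force: 0.0
```

```bash
python3 - <<'E'
from h import *
tell(("grasp",P(55,-122,4.5),RT))
E
```

```text
t 5.3333 p [ 0.6389 -0.1211  0.0659] tray s,y,h [  56.4095 -120.9437    7.0912] open 0.0334691856850206 F [ 0.3781 -0.8129  0.1643] grip 0.0
err rot vs RT deg [-0.0929  0.042  -0.1974]
grasp shift [ 0.0008 -0.0026 -0.0074] turn [-0.0005  0.0002 -0.0011] mm 3.133133207335695 deg 0.22222996033661677
```

{"op": "jog_arm", "data": {"deltas": [[0.22, [0.003, -0.004, -0.004], [0, 0, 0]], [0.22, [0.003, -0.004, -0.004], [0, 0, 0]], [0.8, [0.003, -0.004, -0.004], [0, 0, 0]], [0.8, [0.003, -0.004, -0.004], [0, 0, 0]], [0.8, [0.003, -0.004, -0.004], [0, 0, 0]], [0.8, [0.003, -0.004, -0.004], [0, 0, 0]]]}}

```text
t: 5.83
tool_pos: [0.6408, -0.124, 0.0657]
tool_rot: [-0.174, 2.576, 0.051]
contact_force: [-4.6, -0.5, 6.5]
opening: 0.0188
grip_force: 40.0
```

```bash
python3 - <<'E'
from h import *
tell(("lift",P(54,-120,50),RT),("over",P(54,40,50),RT),("place",P(56.4,40,5),RT))
E
```

```text
t 5.8333 p [ 0.6408 -0.124   0.0657] tray s,y,h [  57.5458 -124.104     6.1521] open 0.01881043169199519 F [-4.5688 -0.5141  6.5461] grip 39.97939646244049
err rot vs RT deg [-0.0398  0.1436 -0.1386]
lift shift [-0.0664  0.0015  0.0883] turn [-0.0002  0.0008 -0.0008] mm 44.18208750087754 deg 0.203457686700702
over shift [-0.1192  0.398   0.0883] turn [-0.0002  0.0008 -0.0008] mm 169.89802649174996 deg 0.203457686700702
place shift [-0.055   0.4066 -0.004 ] turn [-0.0002  0.0008 -0.0008] mm 164.11205196660677 deg 0.203457686700702
```

{"op": "jog_arm", "data": {"deltas": [[0.8, [-0.066, 0.0, 0.1], [0, 0, 0]], [0.8, [-0.066, 0.0, 0.1], [0, 0, 0]], [0.8, [-0.12, 0.398, 0.1], [0, 0, 0]], [0.8, [-0.12, 0.398, 0.1], [0, 0, 0]], [0.8, [-0.12, 0.398, 0.1], [0, 0, 0]], [0.8, [-0.12, 0.398, 0.1], [0, 0, 0]], [0.8, [-0.12, 0.398, 0.1], [0, 0, 0]], [0.8, [-0.075, 0.404, 0.035], [0, 0, 0]], [0.8, [-0.075, 0.404, 0.035], [0, 0, 0]], [0.8, [-0.075, 0.404, 0.035], [0, 0, 0]], [0.8, [-0.075, 0.404, 0.035], [0, 0, 0]]]}}

```text
t: 6.75
tool_pos: [0.6106, 0.0375, 0.0787]
tool_rot: [-0.173, 2.577, 0.051]
contact_force: [0.2, -0.5, -0.0]
opening: 0.0189
grip_force: 40.6
```

```bash
python3 - <<'E'
from h import *
tell(("place",P(56.5,40,6),RT),("away",P(45,40,80),RT))
E
```

```text
t 6.75 p [0.6106 0.0375 0.0787] tray s,y,h [57.0368 40.0088 21.7355] open 0.01890263373312116 F [ 0.1938 -0.5278 -0.0052] grip 40.57697117328644
err rot vs RT deg [-0.0734  0.0867 -0.0992]
place shift [ 0.0195  0.0026 -0.0341] turn [-0.0004  0.0005 -0.0006] mm 15.744674541169447 deg 0.1508454871904472
away shift [-0.1018 -0.0136  0.1076] turn [-0.0004  0.0005 -0.0006] mm 59.49481932935835 deg 0.1508454871904472
```

{"op": "jog_arm", "data": {"deltas": [[0.8, [0.012, 0, -0.02], [0, 0, 0]], [0.8, [0.019, 0.002, -0.034], [0, 0, 0]], [0.8, [0.019, 0.002, -0.034], [0, 0, 0]], [0.8, [0.019, 0.002, -0.034], [0, 0, 0]], [0.15, [0.019, 0.002, -0.034], [0, 0, 0]], [0.15, [0.019, 0.002, -0.034], [0, 0, 0]], [0.15, [0.019, 0.002, -0.034], [0, 0, 0]], [0.15, [-0.04, -0.005, 0.05], [0, 0, 0]], [0.15, [-0.102, -0.014, 0.107], [0, 0, 0]], [0.15, [-0.102, -0.014, 0.107], [0, 0, 0]], [0.15, [-0.102, -0.014, 0.107], [0, 0, 0]]]}}

```text
t: 7.67
tool_pos: [0.5702, 0.0321, 0.1236]
tool_rot: [-0.173, 2.572, 0.05]
contact_force: [-0.4, 0.6, -1.2]
opening: 0.0362
grip_force: 0.0
```

```bash
python3 - <<'E'
from h import *
tell(); look("w4")
tell(("long1 view",np.array([.43,.333,.16]),down(0)),("mid",np.array([.45,.2,.2]),down(0)))
E
```

```text
t 7.6667 p [0.5702 0.0321 0.1236] tray s,y,h [46.3437 39.9116 81.4635] open 0.03618550962909275 F [-0.3925  0.576  -1.2004] grip 0.0
err rot vs RT deg [-0.0369  0.3356 -0.105 ]
blob s 3.6991135800971673 120.43538035506175 y 20.528469752935692 59.322263100761006 
 axis y=39.76+0.0003*s deg 0.016533335380407514 widths [19.  19.2 18.7 18.8 18.5 18.6 18.7 18.9 19.  18.5 18.7 18.8 18.9 19.1
 28.5 35.6 37.1] y mid 39.77613969829262
blob s 2.7082080509362387 89.72191065065577 y -58.92589121480079 -15.874146129606439 
 axis y=-37.54+0.0190*s deg 1.090293646900068 widths [24.1 24.1 24.1 24.2 24.1 24.1 24.2 24.2 24.2 37.1 40.7] y mid -36.54679894019072
t 7.7167 p [0.5697 0.0322 0.1219] tray s,y,h [45.0716 40.1151 80.2369] open 0.036365935013845885 F [-0.0249 -0.3996  0.0842] grip 0.0
err rot vs RT deg [-0.0584  0.1672 -0.115 ]
long1 view shift [-0.3494  0.752   0.0952] turn [-0.0122  0.1785 -0.0416] mm 333.85827675599035 deg 33.05495919001942
mid shift [-0.2994  0.4195  0.1952] turn [-0.0122  0.1785 -0.0416] mm 220.43739530865759 deg 33.05495919001942
```

long2 lies straight at y 39.8, but about 3.5 mm up from the lip. I will regrip it and draw it down.

{"op": "jog_arm", "data": {"deltas": [[0.15, [0.06, 0.008, -0.07], [0, 0, 0]], [0.15, [0.105, 0.014, -0.12], [0, 0, 0]], [0.15, [0.122, 0.016, -0.14], [0, 0, 0]], [0.15, [0.122, 0.016, -0.14], [0, 0, 0]], [0.8, [0.122, 0.016, -0.14], [0, 0, 0]], [0.8, [0.122, 0.016, -0.14], [0, 0, 0]], [0.8, [0.122, 0.016, -0.14], [0, 0, 0]], [0.8, [0.112, 0.015, -0.147], [0, 0, 0]], [0.8, [0.112, 0.015, -0.147], [0, 0, 0]], [0.8, [0.112, 0.015, -0.147], [0, 0, 0]]], "squeeze": 30}}

```text
t: 8.55
tool_pos: [0.6141, 0.0383, 0.0625]
tool_rot: [-0.173, 2.577, 0.051]
contact_force: [-0.1, 0.4, -0.7]
opening: 0.0191
grip_force: 33.3
```

```bash
python3 - <<'E'
from h import *
tell(("away",P(45,40,80),RT))
E
```

```text
t 8.55 p [0.6141 0.0383 0.0625] tray s,y,h [51.5365 40.3103  6.1621] open 0.019143997943855892 F [-0.1461  0.3531 -0.7485] grip 33.325313329696655
err rot vs RT deg [-0.0745  0.084  -0.1199]
away shift [-0.1106 -0.0155  0.1479] turn [-0.0004  0.0005 -0.0007] mm 74.12728223776489 deg 0.16431621888676246
```

{"op": "jog_arm", "data": {"deltas": [[0.8, [-0.006, -0.001, -0.004], [0, 0, 0]], [0.8, [-0.006, -0.001, -0.004], [0, 0, 0]], [0.8, [-0.006, -0.001, -0.004], [0, 0, 0]]]}}

```text
t: 8.8
tool_pos: [0.6123, 0.0378, 0.0613]
tool_rot: [-0.173, 2.576, 0.051]
contact_force: [0.8, -0.3, -0.6]
opening: 0.019
grip_force: 33.4
```

```bash
python3 - <<'E'
from h import *
tell(("away",P(45,40,80),RT))
look("w5")
E
```

```text
t 8.8 p [0.6123 0.0378 0.0613] tray s,y,h [49.3752 40.0679  6.0503] open 0.019041870500548785 F [ 0.7831 -0.3279 -0.5609] grip 33.417266607284546
err rot vs RT deg [-0.0631  0.1263 -0.1229]
away shift [-0.1063 -0.0143  0.151 ] turn [-0.0004  0.0007 -0.0007] mm 74.07906363485068 deg 0.18716810209128107
blob s 1.0934488919008651 89.63167518228234 y -58.755060595015486 -18.21219751450925 
 axis y=-33.19+-0.0439*s deg -2.514540048655275 widths [27.2 27.2 27.2 27.2 27.2 27.2 27.1 27.  30.5 32.  29.9] y mid -35.41045361997204
blob s -0.7563888623005738 107.27183873120062 y 25.960148213883315 56.77565453971948 
 axis y=41.25+0.0007*s deg 0.04055857669141044 widths [19.1 19.  20.  19.7 18.9 19.1 19.3 19.1 19.7 19.1 19.2 19.1 19.3 30.1
 30.4] y mid 41.2890617617561
```

{"op": "jog_arm", "data": {"deltas": [[0.15, [0, 0, 0], [0, 0, 0]], [0.15, [0, 0, 0], [0, 0, 0]], [0.15, [0, 0, 0], [0, 0, 0]], [0.15, [-0.05, -0.007, 0.07], [0, 0, 0]], [0.15, [-0.106, -0.014, 0.15], [0, 0, 0]], [0.15, [-0.106, -0.014, 0.15], [0, 0, 0]], [0.15, [-0.106, -0.014, 0.15], [0, 0, 0]]]}}

```text
t: 9.43
tool_pos: [0.5712, 0.032, 0.125]
tool_rot: [-0.173, 2.569, 0.049]
contact_force: [-0.3, 0.1, -0.1]
opening: 0.0362
grip_force: 0.0
```

```bash
python3 - <<'E'
from h import *
tell(); look("w6")
tell(("above short2",P(45,-40,80),RT))
E
```

```text
t 9.4333 p [0.5712 0.032  0.125 ] tray s,y,h [47.9031 39.7347 82.1264] open 0.03615890656050242 F [-0.333   0.12   -0.0773] grip 0.0
err rot vs RT deg [-0.0115  0.495  -0.1157]
blob s 2.9488146206907335 89.85065166090325 y -58.89531023513804 -15.876587836028296 
 axis y=-37.45+0.0163*s deg 0.9312796110199367 widths [24.  24.  24.2 24.2 24.2 24.1 24.1 24.  24.  37.2 41. ] y mid -36.59525476730525
blob s 0.1188365171797026 115.18278550326684 y 21.762416576355356 60.2902317451659 
 axis y=41.29+-0.0043*s deg -0.24596465536432435 widths [18.9 19.  19.2 18.8 18.9 19.  18.6 18.8 18.9 18.5 18.6 18.7 18.9 19.
 34.6 36.1] y mid 41.018650794674734
t 9.4833 p [0.5702 0.0322 0.1225] tray s,y,h [45.7667 40.0574 80.4314] open 0.036487280098713555 F [ 1.2623 -0.5725 -0.1692] grip 0.0
err rot vs RT deg [-0.047   0.2436 -0.1247]
above short2 shift [ 0.0254 -0.1985 -0.0019] turn [-0.0003  0.0014 -0.0007] mm 80.0622629351113 deg 0.27763874928829085
```

View pics/w6.png

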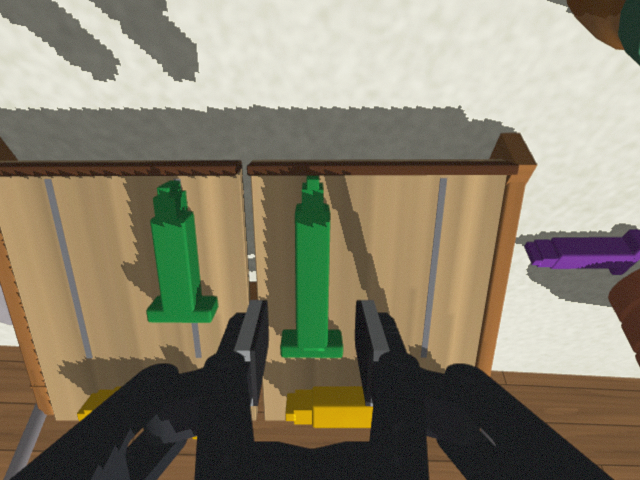

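Wrist view: long2 (312,270) now touches the lip, reading s 0.1–115.2. short2 (175,250) still has a small gap, so it gets the same treatment.

{"op": "jog_arm", "data": {"deltas": [[0.15, [0.027, -0.198, -0.002], [0, 0, 0]], [0.15, [0.027, -0.198, -0.002], [0, 0, 0]], [0.15, [0.06, -0.193, -0.05], [0, 0, 0]], [0.15, [0.102, -0.188, -0.115], [0, 0, 0]], [0.15, [0.128, -0.185, -0.154], [0, 0, 0]], [0.15, [0.128, -0.185, -0.154], [0, 0, 0]], [0.8, [0.128, -0.185, -0.154], [0, 0, 0]], [0.8, [0.128, -0.185, -0.154], [0, 0, 0]], [0.8, [0.128, -0.185, -0.154], [0, 0, 0]], [0.8, [0.122, -0.186, -0.158], [0, 0, 0]], [0.8, [0.122, -0.186, -0.158], [0, 0, 0]], [0.8, [0.122, -0.186, -0.158], [0, 0, 0]]]}}

```text
t: 10.48
tool_pos: [0.6185, -0.0421, 0.0584]
tool_rot: [-0.173, 2.576, 0.051]
contact_force: [0.5, 0.5, -0.0]
opening: 0.0194
grip_force: 33.8
```

```bash
python3 - <<'E'
from h import *
tell(("away",P(45,-40,80),RT))
look("w7")
E
```

```text
t 10.4833 p [ 0.6185 -0.0421  0.0584] tray s,y,h [ 44.0217 -39.9093   5.9238] open 0.01941213359995548 F [ 0.5226  0.5239 -0.0387] grip 33.81940305233002
err rot vs RT deg [-0.0573  0.1346 -0.1326]
away shift [-0.0952 -0.0129  0.1583] turn [-0.0003  0.0007 -0.0007] mm 74.0827146035573 deg 0.1974855644365051
blob s 0.3944402662098146 90.62282764389384 y -54.22300893383035 -23.196129455433372 
 axis y=-39.13+0.0093*s deg 0.5313386551296693 widths [19.  19.7 19.4 18.9 19.2 19.3 19.5 19.8 20.8 22.2 25.8] y mid -38.67008283972258
blob s -1.1518532603223928 84.03197248101428 y 22.830652537352236 50.33760601829489 
 axis y=36.13+0.0111*s deg 0.6378809381098395 widths [27.2 27.4 27.4 27.3 27.1 27.2 27.1 27.  27.  24.1] y mid 36.6372217906339
```

{"op": "jog_arm", "data": {"deltas": [[0.8, [-0.003, 0, -0.002], [0, 0, 0]], [0.8, [-0.003, 0, -0.002], [0, 0, 0]], [0.15, [-0.003, 0, -0.002], [0, 0, 0]], [0.15, [-0.003, 0, -0.002], [0, 0, 0]], [0.15, [-0.003, 0, -0.002], [0, 0, 0]], [0.15, [-0.05, -0.007, 0.07], [0, 0, 0]], [0.15, [-0.095, -0.013, 0.158], [0, 0, 0]], [0.15, [-0.095, -0.013, 0.158], [0, 0, 0]], [0.15, [-0.095, -0.013, 0.158], [0, 0, 0]]]}}

```text
t: 11.28
tool_pos: [0.5822, -0.0481, 0.1251]
tool_rot: [-0.173, 2.57, 0.047]
contact_force: [-0.2, 0.5, -0.5]
opening: 0.0362
grip_force: 0.0
```

```bash
python3 - <<'E'
from h import *
tell(); look("w8")
tell(("mid",np.array([.45,-.2,.2]),down(-5)),("short1 view",np.array([.48,-.37,.13]),down(-10)))
E
```

```text
t 11.2833 p [ 0.5822 -0.0481  0.1251] tray s,y,h [ 48.2388 -41.1031  81.9967] open 0.036225376804507235 F [-0.2494  0.5433 -0.476 ] grip 0.0
err rot vs RT deg [ 0.0592  0.4775 -0.0985]
blob s 0.1947009601065178 115.05052027830696 y 16.568446753052424 59.588956702830956 
 axis y=39.04+-0.0240*s deg -1.3726644814775895 widths [24.4 24.1 24.1 24.3 23.9 24.1 24.1 23.9 24.  23.9 24.  24.1 23.8 24.
 35.1 38.8] y mid 37.54612426776691
blob s 0.3877286580374401 85.01575534483577 y -57.781356162448375 -19.151114201676023 
 axis y=-38.65+-0.0009*s deg -0.052255053520316994 widths [18.9 19.  19.2 18.8 18.9 19.  18.6 18.8 18.9 35.7] y mid -38.69319862335298
t 11.3333 p [ 0.5812 -0.0476  0.1225] tray s,y,h [ 46.0671 -40.4547  80.3371] open 0.03634675350200306 F [ 0.3177  0.2492 -0.4396] grip 0.0
err rot vs RT deg [-0.0177  0.241  -0.1203]
mid shift [-0.3279 -0.3811  0.1936] turn [-0.0042  0.1794 -0.0687] mm 215.49976499804245 deg 34.59213398792792
short1 view shift [-0.2529 -0.8061  0.0186] turn [ 0.0037  0.1798 -0.0957] mm 338.01575775409003 deg 36.66902845074752
```

{"op": "jog_arm", "data": {"deltas": [[-0.3, [-0.25, -0.1, 0.15], [0, 0.02, -0.01]], [-0.3, [-0.25, -0.1, 0.15], [0, 0.04, -0.02]], [-0.3, [-0.3, -0.25, 0.15], [0.004, 0.18, -0.096]], [-0.3, [-0.3, -0.4, 0.15], [0.004, 0.18, -0.096]], [-0.3, [-0.3, -0.6, 0.15], [0.004, 0.18, -0.096]], [-0.3, [-0.3, -0.6, 0.15], [0.004, 0.18, -0.096]], [-0.3, [-0.215, -0.8, 0], [0.004, 0.18, -0.096]], [-0.3, [-0.215, -0.8, 0], [0.004, 0.18, -0.096]], [-0.3, [-0.215, -0.8, 0], [0.004, 0.18, -0.096]], [-0.3, [-0.215, -0.8, 0], [0.004, 0.18, -0.096]], [-0.3, [-0.215, -0.8, 0], [0.004, 0.18, -0.096]]]}}

```text
t: 12.25
tool_pos: [0.4929, -0.3698, 0.115]
tool_rot: [-0.281, -3.119, -0.01]
contact_force: [0.1, 0.8, -0.3]
opening: 0.0554
grip_force: 0.0
```

```bash
python3 - <<'E'
from h import *
tell(); look("w9",z=.02)
E
```

```text
t 12.25 p [ 0.4929 -0.3698  0.115 ] tray s,y,h [ -68.1702 -348.1947  142.794 ] open 0.05542428700999562 F [ 0.1029  0.813  -0.3228] grip 0.0
err rot vs RT deg [ -1.0683 -32.6873  17.2986]
blob s 455.1949251287982 543.3644262530797 y -388.76116148419663 -348.00925878719835 
 axis y=-220.23+-0.2848*s deg -15.89486694353932 widths [19.7 19.8 20.  19.4 20.2 19.7 20.2 19.8 29.  31.3 36.9] y mid -363.94894101469936
```

```bash
cat >> h.py <<'E'
def shelf(png,z=.02):
    w=ctrl.get_calibration("wrist"); im=cv2.imread(f"pics/{png}.png")[:,:,::-1].copy()
    c=max(blobs(im,*GREEN,amin=300),key=len)
    Q=np.array([onz(w,q,z)[:2] for q in c])*1e3
    d=0.
    for _ in range(6):   # fit the shank's mid line, iterating the heading
        e=np.array([np.cos(d),np.sin(d)]);f=np.array([-e[1],e[0]]);u,v=Q@e,Q@f
        b=[(l+2,(v[k].min()+v[k].max())/2) for l in np.arange(u.min()+24,u.max()-18,4) for k in [(u>=l)&(u<l+4)] if k.sum()>1]
        b=np.array(b); m=np.polyfit(b[:,0],b[:,1],1); d+=np.arctan(m[0])
    u0,u1=u.min(),u.max(); c0=(u0+u1)/2; print("deg",np.degrees(d),"len",u1-u0,"mid",c0*e+np.median(b[:,1])*f,"tip",u0*e+np.median(b[:,1])*f)
    return d,(c0*e+np.median(b[:,1])*f)/1e3
E
python3 - <<'E'
from h import *
d,m=shelf("w9"); D=np.degrees(d)
g=np.array([*(m+.002*np.array([np.cos(d),np.sin(d)])),.005])
tell(("above",g+[0,0,.05],down(D)),("grasp",g,down(D)))
E
```

```text
deg -12.902652252295715 len 86.83986427304637 mid [ 498.7212 -359.609 ] tip [ 456.3976 -349.9135]
t 12.3 p [ 0.4932 -0.3679  0.1163] tray s,y,h [ -67.0241 -346.349   143.6549] open 0.05556934119027412 F [ 0.4525  0.5815 -0.4252] grip 0.0
err rot vs RT deg [ -1.0925 -32.6465  17.2323]
above shift [ 0.0187  0.0195 -0.1533] turn [-0.0025 -0.0025 -0.0148] mm 62.25571811098425 deg 2.7462454261522344
grasp shift [ 0.0187  0.0195 -0.2783] turn [-0.0025 -0.0025 -0.0148] mm 111.8331950000234 deg 2.7462454261522344
```

View pics/w9.png

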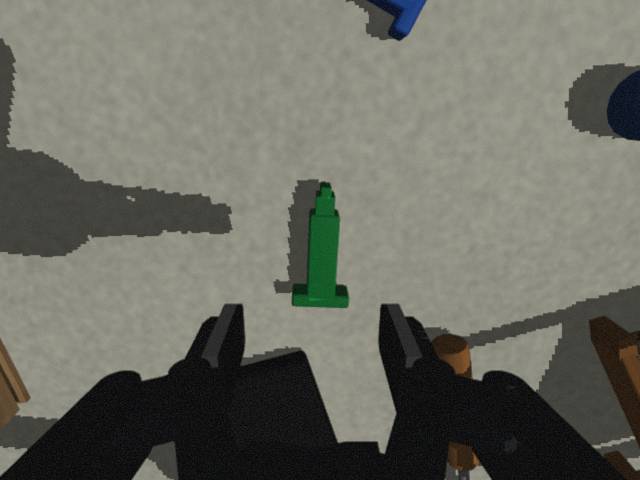

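Wrist view: short1 alone at (323,250), head toward (320,297), 86.8 mm measured; the blue decoy is out of the way at the top (400,20).

{"op": "jog_arm", "data": {"deltas": [[-0.3, [0.019, 0.019, -0.09], [-0.002, -0.002, -0.015]], [-0.3, [0.019, 0.019, -0.18], [-0.002, -0.002, -0.015]], [-0.3, [0.019, 0.019, -0.18], [-0.002, -0.002, -0.015]], [-0.3, [0.019, 0.019, -0.18], [-0.002, -0.002, -0.015]]]}}

```text
t: 12.63
tool_pos: [0.5004, -0.3568, 0.0459]
tool_rot: [-0.348, -3.12, -0.002]
contact_force: [-0.3, -0.5, -0.1]
opening: 0.0558
grip_force: 0.0
```

```bash
python3 - <<'E'
from h import *
tell(); look("w10",z=.02); d,m=shelf("w10"); D=np.degrees(d)
g=np.array([*(m+.002*np.array([np.cos(d),np.sin(d)])),.005])
tell(("grasp",g,down(D)))
E
```

```text
t 12.6333 p [ 0.5004 -0.3568  0.0459] tray s,y,h [ -97.0086 -336.3796   79.3754] open 0.05579525706714127 F [-0.3213 -0.4555 -0.0977] grip 0.0
err rot vs RT deg [ -1.4874 -32.255   19.7449]
blob s 454.4254208253863 543.828389267452 y -389.208008434066 -346.8530697389714 
 axis y=-234.83+-0.2548*s deg -14.29704519445996 widths [20.4 20.1 20.  19.4 19.6 20.3 19.4 20.  28.3 36.6 39.1] y mid -363.2562683442561
deg -12.132243185841618 len 89.29685003990062 mid [ 500.3536 -363.516 ] tip [ 456.7024 -354.1322]
t 12.6833 p [ 0.502  -0.3586  0.0488] tray s,y,h [ -94.3369 -338.3252   81.0755] open 0.05560912484687683 F [-0.0265  0.0997  0.0473] grip 0.0
err rot vs RT deg [ -1.321  -31.9859  19.8144]
grasp shift [ 0.0007 -0.0134 -0.1094] turn [0.0008 0.0007 0.0033] mm 44.09126850501069 deg 0.6270319863502838
```

{"op": "jog_arm", "data": {"deltas": [[-0.3, [0, -0.011, -0.08], [0, 0, 0.003]], [-0.3, [0, -0.011, -0.108], [0, 0, 0.003]], [-0.3, [0, -0.011, -0.108], [0, 0, 0.003]], [-0.3, [0, -0.011, -0.108], [0, 0, 0.003]], [0.8, [0, -0.011, -0.108], [0, 0, 0.003]], [0.8, [0, -0.011, -0.108], [0, 0, 0.003]], [0.8, [0, -0.011, -0.108], [0, 0, 0.003]], [0.8, [0, -0.011, -0.108], [0, 0, 0.003]], [0.8, [0, -0.011, -0.108], [0, 0, 0.003]]], "squeeze": 40}}

```text
t: 13.43
tool_pos: [0.5032, -0.365, 0.0076]
tool_rot: [0.334, 3.118, -0.008]
contact_force: [-0.7, -0.1, 5.6]
opening: 0.0189
grip_force: 40.0
```

```bash
python3 - <<'E'
from h import *
tell(("lift",np.array([.45,-.33,.15]),RT),("high",P(40,-116,130),RT),("over",P(46,-116,60),RT))
E
```

```text
t 13.4333 p [ 0.5032 -0.365   0.0076] tray s,y,h [-115.8371 -344.792    45.9866] open 0.018930830484878165 F [-0.6906 -0.0924  5.5518] grip 39.9793142080307
err rot vs RT deg [ -1.0424 -31.7583  19.3902]
lift shift [-0.1331  0.0874  0.356 ] turn [-0.0058 -0.1764  0.1077] mm 155.98280146681404 deg 37.224463150730344
high shift [0.1417 0.5959 0.3846] turn [-0.0058 -0.1764  0.1077] mm 289.29089985483085 deg 37.224463150730344
over shift [0.2463 0.6098 0.2441] turn [-0.0058 -0.1764  0.1077] mm 280.594724037452 deg 37.224463150730344
```

{"op": "jog_arm", "data": {"deltas": [[0.8, [-0.05, 0, 0.25], [0, 0, 0]], [0.8, [-0.1, 0.02, 0.3], [-0.006, -0.176, 0.108]], [0.8, [-0.1, 0.1, 0.38], [-0.006, -0.176, 0.108]], [0.8, [-0.05, 0.2, 0.38], [-0.006, -0.176, 0.108]], [0.8, [0, 0.3, 0.38], [-0.006, -0.176, 0.108]], [0.8, [0.05, 0.4, 0.38], [-0.006, -0.176, 0.108]], [0.8, [0.1, 0.5, 0.38], [-0.006, -0.176, 0.108]], [0.8, [0.142, 0.596, 0.38], [-0.006, -0.176, 0.108]], [0.8, [0.142, 0.596, 0.38], [-0.006, -0.176, 0.108]], [0.8, [0.246, 0.61, 0.244], [-0.006, -0.176, 0.108]], [0.8, [0.246, 0.61, 0.244], [-0.006, -0.176, 0.108]], [0.8, [0.246, 0.61, 0.244], [-0.006, -0.176, 0.108]]]}}

```text
t: 14.43
tool_pos: [0.599, -0.1171, 0.0974]
tool_rot: [-0.176, 2.59, 0.057]
contact_force: [-0.9, -0.1, -0.8]
opening: 0.0184
grip_force: 39.3
```

```bash
python3 - <<'E'
from h import *
cv2.waitKey
tell(("place",P(48,-116,8),RT)); look("w11"); tell(("place",P(48,-116,6),RT),("hi",P(50,-116,22),RT))
E
```

```text
t 14.4333 p [ 0.599  -0.1171  0.0974] tray s,y,h [  39.9433 -111.7819   54.4674] open 0.01842191773140675 F [-0.8884 -0.0771 -0.8154] grip 39.28612232208252
err rot vs RT deg [-0.2123 -0.7101 -0.2617]
place shift [ 0.0793 -0.0001 -0.0878] turn [-0.0012 -0.0039 -0.0015] mm 47.34895588165079 deg 0.7860271762961546
blob s 1.788226046683581 120.27104522606781 y -129.48063684984302 -91.04822301542977 
 axis y=-110.54+0.0030*s deg 0.1736817866147 widths [23.4 25.1 25.8 26.  25.7 26.5 26.1 25.7 25.5 25.7 25.3 25.5 26.3 27.
 27.2 28.6 29.9] y mid -110.33652421193135
blob s -0.1118563413131141 85.35668240341809 y -63.16521677788807 -19.961508087563722 
 axis y=-40.30+-0.0488*s deg -2.792366278086457 widths [23.8 24.1 23.9 23.9 24.2 23.8 23.9 24.  34.  38.2] y mid -42.587393535449365
blob s -0.5449902536524622 114.55537059060639 y 9.054742814540562 59.32367422422536 
 axis y=35.67+-0.0380*s deg -2.173794207906437 widths [31.7 31.7 31.8 31.8 31.7 31.8 31.5 31.6 31.5 31.4 31.5 31.2 31.2 31.4
 40.2 42.7] y mid 33.33909753889341
t 14.4833 p [ 0.599  -0.1181  0.0993] tray s,y,h [  40.8658 -112.7192   56.2264] open 0.018897619160035406 F [ 0.4374 -0.3136 -0.2911] grip 39.28725600242615
err rot vs RT deg [-0.1679 -0.6073 -0.2086]
place shift [ 0.082   0.0026 -0.097 ] turn [-0.0009 -0.0034 -0.0012] mm 50.836562295959546 deg 0.6636936369101913
hi shift [ 0.0652  0.0004 -0.0605] turn [-0.0009 -0.0034 -0.0012] mm 35.57592968178434 deg 0.6636936369101913
```

View pics/w11.png

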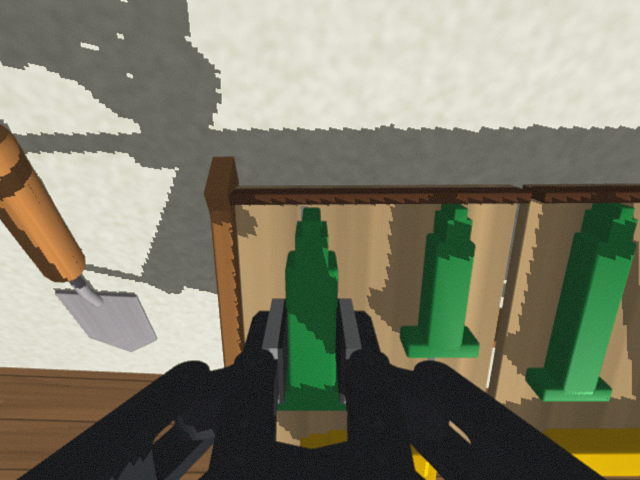

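Wrist view: short1 is held straight between the pads (312,310), over the free outer place beside the cheek (220,270). Lowering to just above the tray.

{"op": "jog_arm", "data": {"deltas": [[0.8, [0.068, 0.0, -0.06], [0, 0, 0]], [0.8, [0.068, 0.0, -0.06], [0, 0, 0]], [0.8, [0.068, 0.0, -0.06], [0, 0, 0]], [0.8, [0.068, 0.0, -0.06], [0, 0, 0]]]}}

```text
t: 14.82
tool_pos: [0.6278, -0.1207, 0.0806]
tool_rot: [-0.172, 2.581, 0.049]
contact_force: [0.2, 0.2, 0.3]
opening: 0.0191
grip_force: 39.3
```

```bash
cat >> h.py <<'E'
def heldtip(png):
    """s of the held peg's tip relative to the TCP, in tray mm"""
    w=ctrl.get_calibration("wrist"); im=ctrl.get_image("wrist"); cv2.imwrite(f"pics/{png}.png",im[:,:,::-1])
    o=ctrl.get_obs(); l=np.array(o["tool_pos"])-o2; h=l@n*1e3-6
    c=min(blobs(im,*GREEN,amin=300),key=lambda c:abs(c[:,0].mean()-315))
    q=c[c[:,1]<c[:,1].min()+2].mean(0); p=onplane(w,q,o2+(.02+h/1e3)*n,n)-o2
    print("tip px",q,"s",p@sx*1e3,"y",p@ey*1e3,"rel TCP",(p-l)@sx*1e3,(p-l)@ey*1e3)
E
python3 - <<'E'
from h import *
tell(); heldtip("w12"); tell(("place",P(48,-116,6),RT))
E
```

```text
t 14.8167 p [ 0.6278 -0.1207  0.0806] tray s,y,h [  54.8996 -119.1406   25.392 ] open 0.01908341881405127 F [0.2457 0.2059 0.271 ] grip 39.29319083690643
err rot vs RT deg [ 0.0364 -0.152  -0.036 ]
tip px [311.     208.9333] s 4.6798420802863925 y -118.05823382870533 rel TCP -50.94770441495394 1.3068422879702726
t 14.8667 p [ 0.6281 -0.1209  0.0816] tray s,y,h [  55.6275 -119.3651   26.0499] open 0.018903795014096746 F [0.4715 0.1016 0.0624] grip 39.2932265996933
err rot vs RT deg [ 0.0761 -0.0622 -0.0258]
place shift [ 0.0092  0.0097 -0.0526] turn [ 0.0004 -0.0003 -0.0001] mm 21.714052355698858 deg 0.1016217484219631
```

{"op": "jog_arm", "data": {"deltas": [[0.8, [0.008, 0.009, -0.03], [0, 0, 0]], [0.8, [0.015, 0.009, -0.048], [0, 0, 0]], [0.8, [0.015, 0.009, -0.048], [0, 0, 0]], [0.8, [0.015, 0.009, -0.048], [0, 0, 0]], [0.8, [0.015, 0.009, -0.048], [0, 0, 0]]]}}

```text
t: 15.28
tool_pos: [0.6344, -0.117, 0.0621]
tool_rot: [-0.172, 2.579, 0.048]
contact_force: [-4.5, -0.1, 5.2]
opening: 0.0187
grip_force: 41.1
```

```bash
python3 - <<'E'
from h import *
tell(); heldtip("w13"); look("w13b")
E
```

```text
t 15.2833 p [ 0.6344 -0.117   0.0621] tray s,y,h [  51.0267 -116.2726    5.9579] open 0.01872047211000341 F [-4.4773 -0.0612  5.2489] grip 41.099368929862976
err rot vs RT deg [ 0.0567 -0.0656 -0.0502]
tip px [310.5   209.125] s 1.0571582294661586 y -115.40926962159213 rel TCP -49.99084819052432 0.876135015608068
blob s 54.371838296328285 114.59545576076543 y 4.153535202747185 29.63318470348908 cut
 axis y=24.63+-0.1033*s deg -5.899454206020756 widths [ 7.6  9.  18.9 20.3 20.8] y mid 15.443410056046476
blob s 1.001738912152754 88.97940118557709 y -129.9169618379192 -100.50740369795035 
 axis y=-115.38+0.0064*s deg 0.36675673917292223 widths [19.1 18.9 19.6 19.3 18.8 18.7 18.9 18.7 19.7 20.7 20.9] y mid -115.0600344632161
blob s -0.5059528888972121 85.60442837054168 y -63.812080255580064 -20.08310909259861 
 axis y=-45.38+0.0510*s deg 2.9185111213286468 widths [26.5 26.5 26.4 26.5 26.5 26.4 26.3 26.4 33.9 33.4 31.3] y mid -42.87966564466462
```

{"op": "jog_arm", "data": {"deltas": [[0.8, [-0.004, 0, -0.002], [0, 0, 0]], [0.8, [-0.004, 0, -0.002], [0, 0, 0]], [0.8, [-0.004, 0, -0.002], [0, 0, 0]], [0.15, [-0.004, 0, -0.002], [0, 0, 0]], [0.15, [-0.004, 0, -0.002], [0, 0, 0]], [0.15, [-0.004, 0, -0.002], [0, 0, 0]], [0.15, [-0.05, -0.007, 0.07], [0, 0, 0]], [0.15, [-0.105, -0.014, 0.155], [0, 0, 0]], [0.15, [-0.105, -0.014, 0.155], [0, 0, 0]], [0.15, [-0.105, -0.014, 0.155], [0, 0, 0]], [0.15, [-0.105, -0.014, 0.155], [0, 0, 0]]]}}

```text
t: 16.3
tool_pos: [0.5914, -0.122, 0.1218]
tool_rot: [-0.173, 2.582, 0.05]
contact_force: [0.3, -0.1, -0.9]
opening: 0.0367
grip_force: 0.0
```

```bash
python3 - <<'E'
from h import *
tell(); look("w14")
V=np.array([.455,.335,.12])
tell(("long1 view",V,down(0)))
E
```

```text
t 16.3 p [ 0.5914 -0.122   0.1218] tray s,y,h [  45.997  -115.5894   79.5376] open 0.0367398654185562 F [ 0.329  -0.1136 -0.9476] grip 0.0
err rot vs RT deg [ 0.0069 -0.2433 -0.0719]
blob s 0.7840368050223393 87.10375168580451 y -134.44670392503207 -95.95273156984689 
 axis y=-115.16+-0.0024*s deg -0.13556392887565663 widths [18.8 19.  19.1 19.2 18.8 18.9 18.5 18.6 18.8 34.9 36.9] y mid -115.27687497746771
blob s 0.22031934213951615 84.98571933634345 y -62.77241435660343 -20.11634500810835 
 axis y=-41.11+-0.0201*s deg -1.1494015049243247 widths [23.4 23.6 23.6 23.7 23.6 23.5 23.6 23.4 23.6 38. ] y mid -42.05537422804825
blob s -0.3452553215794463 114.97926691410515 y 10.247962068066343 59.11877201942063 
 axis y=36.16+-0.0355*s deg -2.0331941620100182 widths [30.5 30.5 30.5 30.4 30.6 30.2 30.2 30.  30.1 30.1 30.1 29.9 30.  30.1
 38.9 41.8] y mid 33.97578653910625
t 16.35 p [ 0.5911 -0.1217  0.1207] tray s,y,h [  45.1223 -115.2264   78.7168] open 0.03669924737829146 F [-0.5395  0.0755  0.0613] grip 0.0
err rot vs RT deg [-0.0464 -0.3442 -0.0836]
long1 view shift [-0.3402  1.1417 -0.0017] turn [-0.0123  0.1756 -0.0413] mm 476.5188385740097 deg 32.55019275248918
```

{"op": "jog_arm", "data": {"deltas": [[0.15, [0.05, 0.007, -0.075], [0, 0, 0]], [0.15, [0.085, 0.011, -0.125], [0, 0, 0]], [0.15, [0.102, 0.013, -0.15], [0, 0, 0]], [0.15, [0.102, 0.013, -0.15], [0, 0, 0]], [0.8, [0.102, 0.013, -0.15], [0, 0, 0]], [0.8, [0.102, 0.013, -0.15], [0, 0, 0]], [0.8, [0.102, 0.013, -0.15], [0, 0, 0]], [0.8, [0.098, 0.013, -0.154], [0, 0, 0]], [0.8, [0.098, 0.013, -0.154], [0, 0, 0]], [0.8, [0.098, 0.013, -0.154], [0, 0, 0]]], "squeeze": 30}}

```text
t: 17.18
tool_pos: [0.6309, -0.117, 0.061]
tool_rot: [-0.172, 2.581, 0.049]
contact_force: [0.3, 0.9, 0.1]
opening: 0.019
grip_force: 34.3
```

{"op": "jog_arm", "data": {"deltas": [[0.15, [0, 0, 0], [0, 0, 0]], [0.15, [0, 0, 0], [0, 0, 0]], [0.15, [0, 0, 0], [0, 0, 0]], [0.15, [-0.05, -0.007, 0.07], [0, 0, 0]], [0.15, [-0.098, -0.013, 0.154], [0, 0, 0]], [0.15, [-0.098, -0.013, 0.154], [0, 0, 0]], [0.15, [-0.098, -0.013, 0.154], [0, 0, 0]], [0.15, [-0.098, -0.013, 0.154], [0, 0, 0]]]}}

```text
t: 17.85
tool_pos: [0.5918, -0.1221, 0.1224]
tool_rot: [-0.173, 2.581, 0.049]
contact_force: [-0.3, -0.4, 1.1]
opening: 0.0365
grip_force: 0.0
```

```bash
python3 - <<'E'
from h import *
tell(); look("w15")
V=np.array([.455,.335,.12])
tell(("long1 view",V,down(0)))
E
```

```text
t 17.85 p [ 0.5918 -0.1221  0.1224] tray s,y,h [  46.6154 -115.7736   79.875 ] open 0.036489399714860524 F [-0.3329 -0.403   1.0662] grip 0.0
err rot vs RT deg [ 0.0255 -0.1914 -0.0706]
blob s 0.39431537010662493 85.17074390362536 y -62.903015846897375 -20.177566143456524 
 axis y=-41.14+-0.0186*s deg -1.0667243246937252 widths [23.6 23.5 23.6 23.4 23.7 23.7 23.5 23.4 23.7 37.9] y mid -42.0232491510883
blob s 0.4463991984682245 85.2585816156313 y -134.05900093113289 -95.585402687272 
 axis y=-115.00+0.0043*s deg 0.24754157912101984 widths [18.8 19.  19.1 19.2 19.3 18.4 18.5 19.2 19.3 35.5] y mid -114.79032006053188
blob s -0.1927951810464541 115.12024296908909 y 10.118283913955162 59.18376263370378 
 axis y=36.22+-0.0367*s deg -2.1022233867490487 widths [30.5 30.6 30.5 30.7 30.7 30.  30.3 30.1 30.  30.1 30.2 30.1 30.  29.9
 39.1 41.8] y mid 33.952882888183645
t 17.9 p [ 0.5914 -0.1218  0.1212] tray s,y,h [  45.663  -115.3839   79.0395] open 0.03651559595575721 F [ 0.6778  0.1908 -0.4791] grip 0.0
err rot vs RT deg [-0.0262 -0.2953 -0.0825]
long1 view shift [-0.341   1.142  -0.0031] turn [-0.0121  0.1759 -0.0414] mm 476.72060682343283 deg 32.596164179450895
```

All three sit at the lip. Now on to long1.

{"op": "jog_arm", "data": {"deltas": [[0.15, [-0.25, 0.1, 0.2], [0, 0.02, 0]], [-0.3, [-0.25, 0.1, 0.2], [0, 0.04, 0]], [-0.3, [-0.3, 0.2, 0.2], [-0.012, 0.176, -0.041]], [-0.3, [-0.34, 1.0, 0.2], [-0.012, 0.176, -0.041]], [-0.3, [-0.34, 1.0, 0.2], [-0.012, 0.176, -0.041]], [-0.3, [-0.34, 1.0, 0.2], [-0.012, 0.176, -0.041]], [-0.3, [-0.34, 1.0, 0.2], [-0.012, 0.176, -0.041]], [-0.3, [-0.34, 1.0, 0.2], [-0.012, 0.176, -0.041]], [-0.3, [-0.34, 1.0, 0.2], [-0.012, 0.176, -0.041]], [-0.3, [-0.34, 1.0, 0.2], [-0.012, 0.176, -0.041]], [-0.3, [-0.34, 1.0, 0.2], [-0.012, 0.176, -0.041]], [-0.3, [-0.34, 1.0, 0.2], [-0.012, 0.176, -0.041]]]}}

```text
t: 18.9
tool_pos: [0.4541, 0.282, 0.2003]
tool_rot: [0.008, -3.139, -0.001]
contact_force: [0.6, 0.2, -0.9]
opening: 0.0554
grip_force: 0.0
```

{"op": "jog_arm", "data": {"deltas": [[-0.3, [0, 0.14, -0.1], [0, 0, 0]], [-0.3, [0, 0.14, -0.2], [0, 0, 0]], [-0.3, [0, 0.14, -0.2], [0, 0, 0]], [-0.3, [0, 0.14, -0.2], [0, 0, 0]], [-0.3, [0, 0.14, -0.2], [0, 0, 0]], [-0.3, [0, 0.14, -0.2], [0, 0, 0]]]}}

```text
t: 19.4
tool_pos: [0.4563, 0.3339, 0.1226]
tool_rot: [-0.002, 3.14, 0.0]
contact_force: [1.1, -0.7, 1.3]
opening: 0.0556
grip_force: 0.0
```

```bash
python3 - <<'E'
from h import *
tell(); look("w16",z=.02); d,m=shelf("w16"); D=np.degrees(d)
g=np.array([*m,.006])
tell(("grasp",g,down(D)))
E
```

```text
t 19.4 p [0.4563 0.3339 0.1226] tray s,y,h [-16.1607 354.1164 119.2891] open 0.055570059305224136 F [ 1.1192 -0.749   1.2657] grip 0.0
err rot vs RT deg [  2.1264 -31.8866   7.3233]
blob s 404.0044477736598 519.2166720478839 y 317.23970067371476 355.08960220858967 
 axis y=334.02+0.0035*s deg 0.19785342964807434 widths [18.3 18.4 18.5 18.6 18.7 18.2 18.3 18.4 18.6 18.7 18.8 18.9 19.  18.4
 19.2 35.9] y mid 335.6269921599137
deg 0.2816350738055886 len 115.87520612829252 mid [462.8126 335.8036] tip [404.8757 335.5188]
t 19.45 p [0.4569 0.334  0.1237] tray s,y,h [-15.1033 354.1333 119.8741] open 0.05562572049167167 F [-0.16    0.6818  0.7265] grip 0.0
err rot vs RT deg [  2.0593 -31.79     7.3296]
grasp shift [ 0.0147  0.0046 -0.2941] turn [-0.0003  0.0009  0.0013] mm 117.81716081768371 deg 0.2998373901612232
```

View pics/w16.png

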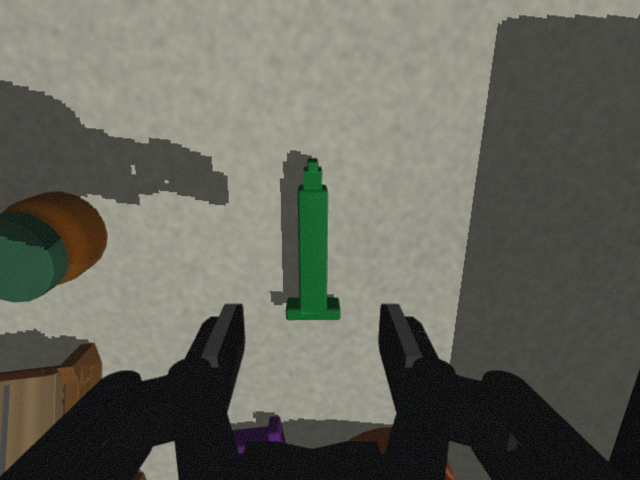

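Wrist view: long1 alone at (313,240), measured 115.9 mm long at heading 0.3°, with the jar well to the left (50,245).

{"op": "jog_arm", "data": {"deltas": [[-0.3, [0.007, 0.004, -0.1], [0, 0, 0]], [-0.3, [0.007, 0.004, -0.2], [0, 0, 0]], [-0.3, [0.007, 0.004, -0.27], [0, 0, 0]], [-0.3, [0.007, 0.004, -0.291], [0, 0, 0]], [-0.3, [0.007, 0.004, -0.291], [0, 0, 0]], [-0.3, [0.007, 0.004, -0.291], [0, 0, 0]], [0.8, [0.007, 0.004, -0.291], [0, 0, 0]], [0.8, [0.007, 0.004, -0.291], [0, 0, 0]], [0.8, [0.007, 0.004, -0.291], [0, 0, 0]], [0.8, [0.007, 0.004, -0.291], [0, 0, 0]], [0.8, [0.007, 0.004, -0.291], [0, 0, 0]]], "squeeze": 40}}

```text
t: 20.37
tool_pos: [0.4604, 0.3365, 0.0083]
tool_rot: [-0.002, 3.137, 0.003]
contact_force: [-0.1, -1.7, 6.2]
opening: 0.0191
grip_force: 40.0
```

```bash
python3 - <<'E'
from h import *
tell(("high",P(45,116,130),RT),("over",P(57,116,50),RT))
E
```

```text
t 20.3667 p [0.4604 0.3365 0.0083] tray s,y,h [-73.0534 356.2231  20.0518] open 0.0190976652753677 F [-0.0868 -1.7119  6.2317] grip 40.039764046669006
err rot vs RT deg [  2.0069 -31.6942   7.2767]
high shift [ 0.1829 -0.5815  0.3895] turn [ 0.0111 -0.1761  0.0404] mm 289.3654322037256 deg 32.580656079579576
over shift [ 0.3132 -0.5642  0.2358] turn [ 0.0111 -0.1761  0.0404] mm 274.80525367641957 deg 32.580656079579576
```

{"op": "jog_arm", "data": {"deltas": [[0.8, [-0.02, 0, 0.15], [0, 0, 0]], [0.8, [-0.05, -0.02, 0.3], [0.011, -0.176, 0.04]], [0.8, [-0.05, -0.1, 0.38], [0.011, -0.176, 0.04]], [0.8, [0, -0.2, 0.39], [0.011, -0.176, 0.04]], [0.8, [0.05, -0.3, 0.39], [0.011, -0.176, 0.04]], [0.8, [0.1, -0.4, 0.39], [0.011, -0.176, 0.04]], [0.8, [0.15, -0.5, 0.39], [0.011, -0.176, 0.04]], [0.8, [0.183, -0.582, 0.39], [0.011, -0.176, 0.04]], [0.8, [0.183, -0.582, 0.39], [0.011, -0.176, 0.04]], [0.8, [0.183, -0.582, 0.39], [0.011, -0.176, 0.04]], [0.8, [0.313, -0.564, 0.236], [0.011, -0.176, 0.04]], [0.8, [0.313, -0.564, 0.236], [0.011, -0.176, 0.04]]]}}

```text
t: 21.37
tool_pos: [0.5872, 0.1096, 0.1055]
tool_rot: [-0.166, 2.571, 0.045]
contact_force: [0.5, -0.8, -0.9]
opening: 0.019
grip_force: 39.4
```

{"op": "jog_arm", "data": {"deltas": [[0.8, [0, 0, 0], [0, 0, 0]], [0.8, [0, 0, 0], [0, 0, 0]], [0.8, [0, 0, 0], [0, 0, 0]], [0.8, [0, 0, 0], [0, 0, 0]]]}}

```text
t: 21.7
tool_pos: [0.5846, 0.1105, 0.1031]
tool_rot: [-0.169, 2.578, 0.046]
contact_force: [1.1, 1.0, -0.7]
opening: 0.0189
grip_force: 39.4
```

```bash
python3 - <<'E'
from h import *
tell(); heldtip("w17"); tell(("hi",P(62,116,25),RT),("place",P(57,116,6),RT))
E
```

```text
t 21.7 p [0.5846 0.1105 0.1031] tray s,y,h [ 56.3638 115.7903  51.0004] open 0.01887050819040983 F [ 1.062   0.9918 -0.6834] grip 39.42739963531494
err rot vs RT deg [0.113  0.0513 0.1016]
tip px [311.  186.8] s -1.592023143604536 y 116.94410754888462 rel TCP -58.3604724292985 1.2696074702200129
t 21.75 p [0.5848 0.1104 0.1037] tray s,y,h [ 56.7684 115.6745  51.381 ] open 0.01867940819444363 F [ 0.2841 -0.1648 -0.6668] grip 39.42750692367554
err rot vs RT deg [0.1136 0.1061 0.1071]
hi shift [ 0.0455  0.0069 -0.049 ] turn [0.0006 0.0006 0.0006] mm 26.896719808789417 deg 0.18880627105903477
place shift [ 0.06    0.0088 -0.0959] turn [0.0006 0.0006 0.0006] mm 45.38278271917176 deg 0.18880627105903477
```

{"op": "jog_arm", "data": {"deltas": [[0.8, [0.05, 0.007, -0.046], [0, 0, 0]], [0.8, [0.05, 0.007, -0.046], [0, 0, 0]], [0.8, [0.06, 0.009, -0.075], [0, 0, 0]], [0.8, [0.066, 0.009, -0.092], [0, 0, 0]], [0.8, [0.066, 0.009, -0.092], [0, 0, 0]], [0.8, [0.066, 0.009, -0.092], [0, 0, 0]], [0.8, [0.066, 0.009, -0.092], [0, 0, 0]]]}}

```text
t: 22.33
tool_pos: [0.6115, 0.1139, 0.0666]
tool_rot: [-0.168, 2.577, 0.046]
contact_force: [-4.0, 0.5, 7.4]
opening: 0.0189
grip_force: 44.2
```

```bash
python3 - <<'E'
from h import *
tell(); heldtip("w18")
E
```

```text
t 22.3333 p [0.6115 0.1139 0.0666] tray s,y,h [ 59.9876 115.5949   5.7239] open 0.018884516088921263 F [-4.026   0.4545  7.4243] grip 44.21920359134674
err rot vs RT deg [0.0994 0.0918 0.1296]
tip px [311.     187.1333] s 2.2132065024140934 y 116.78992538395305 rel TCP -57.78205762273665 1.2164388540482187
```

{"op": "jog_arm", "data": {"deltas": [[0.8, [-0.006, -0.001, -0.004], [0, 0, 0]], [0.8, [-0.006, -0.001, -0.004], [0, 0, 0]], [0.15, [-0.006, -0.001, -0.004], [0, 0, 0]], [0.15, [-0.006, -0.001, -0.004], [0, 0, 0]], [0.15, [-0.006, -0.001, -0.004], [0, 0, 0]], [0.8, [-0.006, -0.001, -0.004], [0, 0, 0]], [0.8, [-0.006, -0.001, -0.004], [0, 0, 0]], [0.8, [-0.006, -0.001, -0.004], [0, 0, 0]], [0.8, [-0.01, -0.001, -0.006], [0, 0, 0]], [0.8, [-0.01, -0.001, -0.006], [0, 0, 0]]], "squeeze": 30}}

```text
t: 23.22
tool_pos: [0.6059, 0.1131, 0.0606]
tool_rot: [-0.168, 2.583, 0.045]
contact_force: [-1.4, -0.3, 1.0]
opening: 0.0196
grip_force: 29.7
```

```bash
python3 - <<'E'
from h import *
tell(); heldtip("w19")
E
```

```text
t 23.2167 p [0.6059 0.1131 0.0606] tray s,y,h [ 52.0448 115.5619   3.5897] open 0.01963728546830284 F [-1.3998 -0.2615  0.9955] grip 29.724232256412506
err rot vs RT deg [ 0.1318 -0.2349  0.1444]
tip px [311.     202.3529] s -0.28750355924270393 y 116.77420838617888 rel TCP -52.37675464136668 1.2137083875125732
```

{"op": "jog_arm", "data": {"deltas": [[0.15, [0, 0, 0], [0, 0, 0]], [0.15, [0, 0, 0], [0, 0, 0]], [0.15, [0, 0, 0], [0, 0, 0]], [0.15, [-0.05, -0.007, 0.07], [0, 0, 0]], [0.15, [-0.115, -0.016, 0.146], [0, 0, 0]], [0.15, [-0.115, -0.016, 0.146], [0, 0, 0]], [0.15, [-0.115, -0.016, 0.146], [0, 0, 0]], [0.15, [-0.115, -0.016, 0.146], [0, 0, 0]]]}}

```text
t: 23.93
tool_pos: [0.5602, 0.1067, 0.1197]
tool_rot: [-0.168, 2.582, 0.045]
contact_force: [-0.7, -0.8, -0.5]
opening: 0.0365
grip_force: 0.0
```

```bash
python3 - <<'E'
from h import *
tell(); look("w20"); tell()
E
```

```text
t 23.9333 p [0.5602 0.1067 0.1197] tray s,y,h [ 44.2022 115.2513  78.1192] open 0.036524476900882855 F [-0.6535 -0.8284 -0.4983] grip 0.0
err rot vs RT deg [ 0.1272 -0.1702  0.1474]
blob s 0.25819898870698094 85.40169422521879 y -57.17209149382522 -8.027143178327929 
 axis y=-33.78+0.0422*s deg 2.413682362304941 widths [30.4 30.6 30.5 30.4 30.5 30.5 30.7 30.5 30.3 40.3] y mid -31.78335880462185
blob s -0.21158914980532542 115.46615064803957 y 22.068318351405402 60.46385996383852 
 axis y=44.17+-0.0029*s deg -0.16797379595503198 widths [23.7 23.7 24.  24.1 23.9 24.  23.7 23.9 23.7 23.5 23.6 23.8 24.1 23.9
 31.3 33.6] y mid 43.987464004937934
blob s -0.6825709337613804 115.32820919837897 y 97.13499662793735 135.73791187591272 
 axis y=116.79+-0.0053*s deg -0.30431187455541875 widths [18.7 18.8 19.  19.1 19.2 19.4 18.4 18.6 18.7 18.8 18.9 19.1 19.2 19.3
 34.1 36.2 37.7] y mid 116.45292525237477
t 23.9833 p [0.5598 0.1067 0.1183] tray s,y,h [ 43.0717 115.2931  77.1686] open 0.03600824660414722 F [-0.4552  0.2157 -0.5381] grip 0.0
err rot vs RT deg [ 0.1328 -0.3119  0.1465]
```

Viewing quota used, so I back away and check by numbers.

{"op": "jog_arm", "data": {"deltas": [[0.15, [-0.2, 0, 0.3], [0, 0, 0]], [0.15, [-0.4, 0, 0.4], [0, 0, 0]], [0.15, [-0.4, 0, 0.4], [0, 0, 0]], [0.15, [-0.4, 0, 0.4], [0, 0, 0]], [0.15, [-0.4, 0, 0.4], [0, 0, 0]], [0.15, [-0.4, 0, 0.4], [0, 0, 0]], [0.15, [-0.4, 0, 0.4], [0, 0, 0]], [0.15, [-0.4, 0, 0.4], [0, 0, 0]]]}}

```text
t: 24.65
tool_pos: [0.4005, 0.1068, 0.279]
tool_rot: [-0.169, 2.582, 0.046]
contact_force: [0.3, 0.4, -1.0]
opening: 0.0363
grip_force: 0.0
```

```bash
python3 - <<'E'
from h import *
tell()
for nm in("top","scene"):
    im=ctrl.get_image(nm); cv2.imwrite(f"pics/{nm}1.png",im[:,:,::-1]); cal=ctrl.get_calibration(nm); old=cv2.imread(f"pics/{nm}0.png")[:,:,::-1].copy()
    for c in blobs(im,*GREEN):
        Q=np.array([onplane(cal,q,o2+.02*n,n)-o2 for q in c])*1e3; print(nm,"peg s",(Q@sx).min(),(Q@sx).max(),"y",(Q@ey).min(),(Q@ey).max())
    for k,lo,hi in(("purple",(130,80,30),(160,255,255)),("blue",(110,120,40),(125,255,255)),("terracotta/wood",(3,120,60),(12,255,255)),("red",(0,200,100),(2,255,255)),("jarlid",(76,60,30),(95,255,255)),("brass",(14,120,90),(20,255,255))):
        print(k,[[tuple(np.round(c.mean(0),1)) for c in blobs(i,lo,hi,50)] for i in(old,im)])
E
```

```text
t 24.65 p [0.4005 0.1068 0.279 ] tray s,y,h [ -5.5883 136.4073 297.1496] open 0.03634938057864271 F [ 0.2936  0.3656 -1.034 ] grip 0.0
err rot vs RT deg [ 0.131  -0.2108  0.1336]
top peg s -0.8981054209740925 89.5509959301607 y 104.86225415623386 124.5750009056933
top peg s -0.7636240688028055 89.45843541011433 y 30.077726535896193 49.67635954984284
top peg s -0.6291123031694785 88.93598434255331 y -58.07870457192226 -20.997385887600217
top peg s 1.534464700619948 89.2732001627561 y -133.89507507622542 -94.96579202458851
top peg s 105.75016327521047 116.87763694899424 y 95.35896448345731 132.74976572073655
top peg s 106.57815793745219 117.96225393258788 y 20.74016020019751 57.72475541969036
purple [[(np.float64(188.6), np.float64(197.0))], [(np.float64(188.6), np.float64(197.2))]]
blue [[(np.float64(464.1), np.float64(348.8))], [(np.float64(464.0), np.float64(348.7))]]
terracotta/wood [[(np.float64(296.1), np.float64(467.4)), (np.float64(96.0), np.float64(155.2))], [(np.float64(304.3), np.float64(468.4)), (np.float64(170.9), np.float64(443.0)), (np.float64(218.1), np.float64(442.4)),
[... 928 characters left out ...]
8)), (np.float64(66.5), np.float64(95.1))]]
terracotta/wood [[(np.float64(365.1), np.float64(473.9)), (np.float64(550.2), np.float64(243.4)), (np.float64(260.3), np.float64(28.0)), (np.float64(272.4), np.float64(8.7))], [(np.float64(361.0), np.float64(469.3)), (np.float64(548.9), np.float64(240.5)), (np.float64(275.8), np.float64(21.2))]]
red [[], []]
jarlid [[], []]
brass [[(np.float64(205.4), np.float64(341.6)), (np.float64(259.1), np.float64(305.4)), (np.float64(348.9), np.float64(324.1)), (np.float64(323.2), np.float64(218.5))], [(np.float64(205.5), np.float64(341.8)), (np.float64(266.7), np.float64(313.8)), (np.float64(347.9), np.float64(324.7)), (np.float64(323.2), np.float64(218.9))]]
```

All four pegs are at their places by the lips, and the decoys and the bystanders I measured have not moved. Handing in.

```bash
python3 -c "
from station import ctrl
print(ctrl.finish_job())"
```

```text
the job is handed in; nothing more can be done
None
```

I sorted all four green pegs two to a row by length (long left, short right), flat on the slope with points at the front lip and let go, and handed the job in at about 25 s; the pots, trowel, connector and both decoy pegs read unmoved, but the tin, jar and pump I didn't separately confirm.

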